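# Close the two-pin drill jig over a fresh blank

## Robot

A 6-joint arm with a two-finger parallel gripper is mounted at the origin on the work surface. World frame = base frame: x ahead of the robot, y to its left, z up, the work surface at z = 0. Lengths are in m, angles in rad, forces in N, time in s.
With the tool pointing down it reaches from about 0.275 to 0.825 m from the base axis. Payload 5.2 kg.
Tool frame: the origin (TCP) lies on the centre line of the jaws, within the pads' length; the fingertips stand 22 mm ahead of it and the grasp point (between the pads) lies 3 mm ahead of it; x points along the fingers, z is the direction in which the jaws open and shut, and the axes are right-handed (so a half turn about x gives the same grasp; the last joint's range is limited). The gripper opens to 93 mm and grips with 3 to 60 N. Pads are 15 mm wide; open, the fingers measure 128 mm over their backs; the gripper's body (75 mm by 188 mm) begins 65 mm behind the grasp point.
Start: joints at [-1.521, 0.259, 1.535, -0, 1.348, -0.203], TCP at [0.138, -0.533, 0.209] pointing down, gripper open.
Joint ranges: [-3.14, 3.14], [-0.91, 2.08], [0.19, 2.58], [-1.22, 4.36], [0.22, 2.71], [-3.12, 3.12]. Speed limits (rad/s): [2.57, 2.57, 3.14, 3.14, 3.14, 3.14].

## Interface

Orientations are given as a unit quaternion [x, y, z, w].
In Python, from workcell import r, vision, finish_job gives the robot as it stands. The module is installed in compiled form; this text tells all that it offers.
- The arm moves only by the tool apply_moves, never from a script. Its argument "targets" is a list of rows, each an object with "angular": the turn, a rotation vector about the tool's x, y, z each as a share of 90 degrees, from -1 to 1, a list of three; "offset": the shift along the tool's x, y, z each as a share of 25 cm, from -1 to 1, a list of three; "gripper": the gripper's target within -1 to 1 (fully open at 1, half-way at 0, shut at -1). In form: [{"angular": [wx, wy, wz], "offset": [dx, dy, dz], "gripper": gripper}, ...]. A call has 1 to 5 rows; each row is the pose to reach, as a shift and turn from the pose measured when the call began, along the tool's axes at that moment; what a row does not reach only later rows make up. A row lasts 1/10 s, in which the tool goes at most 50 mm and 8.59 degrees, less where a joint would pass 70% of its speed; a pose out of reach is approached as far as the arm can. A call with a number of a shift or a turn outside -1 to 1 is refused whole. A call with a gripper value outside its range is refused whole. The fingers move at their own pace and stop on an object; "squeeze" is the grip in N (left out, the last holds). Time passes only in rows, so rows that repeat a pose let the fingers close. It gives the time, the measured TCP pose, the force and the opening at its end, in the units of the state.
- r.sense(): the state, without advancing time (a new reading comes with each control period).
- vision.grab_frame(name): name is "side" or "top" or "wrist"; returns (picture, depth): 400x640x3 uint8, blue, green, red; 400x640 float32, m along the optical axis (not along the pixel's ray), 0 where there is no reading.
- vision.camera_params(name): a dict with "fov_y" (degrees; the focal length in pixels is half the picture's height over the tangent of half this angle, whatever the lens; pixels are square), "cx", "cy" (the principal point, pixels), "view" (4x4, takes a point from world to camera coordinates); the wrist camera has in their place "mount" (4x4, takes a point from camera to tool coordinates, whose origin is the TCP and whose axes are the tool frame's). Camera axes: x right, y up, looking along -z (the intrinsics and any distortion apply to the point x, -y, -z); pixel columns grow to the right and rows downward; lengths in m; the calibration is good to about 2 mm. A picture is of the moment at which its call begins: read the wrist's pose just before it. camera_params takes no time and is no camera call.
- finish_job(): hands the job in, once; it reports no verdict.
The state is a dict: "t": time; "qpos": joint angles; "dq": joint speeds; "effort": joint torques, N m; "eef_pos": TCP position; "eef_rot": TCP orientation; "ft_force": force on the tool from outside, world axes, zero at the start; "ft_torque": the same for the moment, N m; "gripper_width": finger opening in m.
Only numpy, scipy, OpenCV 4.12 (cv2) and the standard library are available. Lean on these libraries where they do the work, as an engineer would, in place of code of your own. Each camera call takes 0.05 s, during which the arm holds its last target.

## Task

Lay the small wooden blank flat in the nest of the drill jig, between the blue stops, then pick up the plywood drill plate by its handle and lower it slowly over the two guide pins, red end over the thick pin at the jig's red end. Keep the plate level and do not let it drop, take it down until it lies flat on the blank, then let go; leave everything else on the bench where it is.

Things in the scene. Friction and masses are not known exactly. Their poses are not given: they have to be found in the camera images.
- jig: drill jig fixed to the bench: brown board 230 (x) x 120 (y) x 18 mm with two upright steel guide pins at x = +90 mm (thick) and -90 mm (thin), y = 0. Origin: centre of its underside, on the bench; z up, x along the line of the pins towards the red-striped end. When fully closed the plate's underside is 33 mm above the bench (it rests on the blank), its centre and axes over the jig's
- thick_pin_tip (a point): tip of the thick pin, on its axis, 73 mm above the bench. The pin is 16 mm in diameter and stands 55 mm above the board: straight for 43 mm, then tapering to 8 mm at the tip
- thin_pin_tip (a point): tip of the thin pin, on its axis, 73 mm above the bench. The pin is 10 mm in diameter and stands 55 mm above the board: straight for 43 mm, then tapering to 2 mm at the tip
- nest (a point): centre of the nest, on the board's top midway between the pins; axes as the jig's. Six blue stops 6 mm high leave a space 116 (x) x 52 (y) mm for the blank. End stops reach 10 mm either side of y = 0; side stops stand at |x| from 30 to 50 mm, |y| from 26 to 34 mm, so fingers have room beside the blank's middle (|x| under 30 mm)
- plate: loose plywood drill plate 220 (x) x 110 (y) x 15 mm, 0.35 to 0.7 kg, a red stripe across the top at its +x end, four brass bushings. Origin: centre of its underside; z up, x towards the red end. Holes through it at x = +90 mm (19 mm diameter) and -90 mm (13 mm), y = 0. Starts flat on the risers, within 0.3 rad of their yaw, and within 1 rad of the jig's
- plate_red_end (a point): middle of the plate's red stripe, on its top, 105 mm from the centre
- plate_handle (a point): point in the middle of the plate's black handle bar, 40 mm above the plate's underside. The bar, 100 (x) x 22 (y) x 38 mm high, stands on the middle of the plate's top, over the centre of mass; its top is 53 mm above the underside
- blank: loose light-wood blank 110 (x) x 46 (y) x 15 mm, about 60 g, lying flat on the bench. Origin: centre of its underside; either way round fits the nest, long side along the jig's x
- risers: two fixed wooden riser blocks, each 40 (x) x 140 (y) x 40 mm high, centred at x = -60 and +60 mm. Origin: on the bench midway between them
- glue: bystander, to be left alone: white glue bottle, 64 mm diameter, 250 mm tall, with orange cap. Origin: centre of its underside
- pencil_cup: bystander, to be left alone: blue cup, 76 mm diameter, 95 mm tall, with pencils rising to about 170 mm. Origin: centre of its underside
- offcut: bystander, to be left alone: dark wood offcut, 50 x 80 x 38 mm tall. Origin: centre of its underside
- tape: bystander, to be left alone: yellow tape measure, 70 x 45 x 62 mm tall, with a hook tab at +x reaching 52 mm from its middle. Origin: centre of its underside
- clamp: bystander, to be left alone: orange and black spring clamp lying flat, 100 mm long along its own x, 56 mm wide, 28 mm high. Origin: centre of its underside
- drill: bystander, to be left alone: green and black cordless drill standing on its battery (110 x 75 mm), 200 mm tall; along its own x it reaches from -75 to +110 mm, the chuck towards +x. Origin: centre of its underside
- screw_jar: bystander, to be left alone: copper-coloured jar with black lid, 56 mm diameter, 75 mm tall. Origin: centre of its underside
- screwdriver: bystander, to be left alone: red-handled screwdriver lying flat, 190 mm long along its own x, under 35 mm high. Origin: centre of its underside
Mind the look-alikes: they are no part of the job. What is meant by the blank is not green, and is the smaller of those in its own colour.

How it is judged:
On the way, in this order (a step that is already met when the one before it is completed fails the run):
1. the blank lies flat in the nest, between the stops (x of blank in the frame of jig between -0.007 and 0.007 m and y of blank in the frame of jig between -0.007 and 0.007 m and z of blank in the frame of jig between 0.015 and 0.021 m and angle between the x axis of blank and the x axis of jig, either way round below 0.14 rad and angle between blank's own z axis and vertical below 0.05 rad), for 0.2 s.
2. the plate is level on both pins, on its way down, its underside 7 to 38 mm above the blank (x of plate_red_end in the frame of jig above 0.05 m and x of plate in the frame of jig between -0.006 and 0.006 m and y of plate in the frame of jig between -0.006 and 0.006 m and z of plate in the frame of jig between 0.04 and 0.071 m and angle between the x axis of plate and the x axis of jig, either way round below 0.1 rad and angle between plate's own z axis and vertical below 0.12 rad), for 0.1 s.
At the end, for the whole second after the job is handed in: released and at rest: plate underside 29 to 36.5 mm above the jig's underside, within 6 mm of the jig's centre in x and y, turned under 0.08 rad, tilted under 0.05; under it the blank flat in the nest, within 7 mm of centre, 3 mm in height, 0.14 rad in turn (all of step 1 and x of plate_red_end in the frame of jig above 0.05 m and x of plate in the frame of jig between -0.006 and 0.006 m and y of plate in the frame of jig between -0.006 and 0.006 m and z of plate in the frame of jig between 0.029 and 0.0365 m and angle between the x axis of plate and the x axis of jig, either way round below 0.08 rad and angle between plate's own z axis and vertical below 0.05 rad and linear speed of each of plate, blank below 0.02 m/s); the robot touches nothing.
It fails at once if the plate tilts by more than 0.2 rad while it is on the pins (z of plate in the frame of jig below 0.07 m and horizontal distance between plate and jig below 0.02 m and angle between plate's own z axis and vertical above 0.2 rad).
It fails at once if the plate is dropped on the pins (faster than 0.35 m/s) (z of plate in the frame of jig below 0.073 m and horizontal distance between plate and jig below 0.02 m and linear speed of plate above 0.35 m/s).
It fails at once if a bystander is moved by more than 30 mm (distance of any of glue, pencil_cup, offcut, tape, clamp, drill, screw_jar, screwdriver from where it was at the start of the episode above 0.03 m).
It also fails if it takes over 72 s, if anything falls off the work surface, if the arm or the gripper's body presses on something with over 40 N, if the wrist force passes 120 N, or if a joint passes its speed limit or range.

## Working session

There is one attempt and no reset: what is moved stays moved. The work goes in short steps, Python scripts to look and compute and a tool call to move; the robot and the scene stay as the last step left them, time stands still between calls to the robot, and variables do not carry over. Pictures are saved under pics/ and viewed, and the job is handed in when it is done.

Besides the shell and the picture viewer there is one more tool, called in YAML: its name, and indented under it one key for each argument. apply_moves: Moves the arm, as the interface text tells. Shift numbers are shares of 25 cm and turn numbers shares of 90 degrees, none past 1 either way. Its arguments: {"type":"object","properties":{"targets":{"type":"array"},"squeeze":{"type":"number"}},"required":["targets"]}

```bash
mkdir -p pics; ls
cat > h.py <<'E'
import numpy as np, cv2
from workcell import r, vision
from scipy.spatial.transform import Rotation as R
def K(p):
    f=200/np.tan(np.radians(p['fov_y'])/2); return f,p['cx'],p['cy']
def campose(n,s=None):
    p=vision.camera_params(n)
    if 'mount' in p:
        T=np.eye(4);T[:3,:3]=R.from_quat(s['eef_rot']).as_matrix();T[:3,3]=s['eef_pos'];return T@np.array(p['mount'])
    return np.linalg.inv(np.array(p['view']))
E
python3 - <<'E'
from h import *
print(r.sense())
for n in ['side','top','wrist']:
    s=r.sense();p=vision.camera_params(n);print(n,p)
    im,d=vision.grab_frame(n);cv2.imwrite(f'pics/{n}0.png',im);np.save(f'{n}0.npy',d)
    print(campose(n,s).round(3).tolist())
E
```

```text
pics
{'t': 0.0, 'qpos': array([-1.52077795e+00,  2.59361536e-01,  1.53606240e+00, -2.92895708e-05,
        1.34800128e+00, -2.02806984e-01]), 'dq': array([-0.00150346, -0.00023947, -0.0002741 , -0.00075485, -0.00107933,
       -0.00023635]), 'effort': array([-2.00408846e-05, -4.37307930e+01, -2.83999050e+01,  7.18368287e-02,
        4.09376132e-02, -1.39641156e-04]), 'eef_pos': array([ 0.13755707, -0.53194226,  0.20781605]), 'eef_rot': array([ 0.43345534,  0.55947909, -0.43248495,  0.55862008]), 'ft_force': array([0.00723362, 0.28194196, 0.36639965]), 'ft_torque': array([-0.00381003,  0.01811864, -0.03798951]), 'gripper_width': 0.09288464958433554}
side {'fov_y': 50.888998705575055, 'cx': 316.80674208076306, 'cy': 195.15742046312104, 'view': array([[-0.93597055, -0.3515914 , -0.01850982,  0.54669078],
       [ 0.24721204, -0.69371706,  0.67649305, -0.18734266],
       [-0.25068971,  0.62860172,  0.73621637, -1.13054214],
       [ 0.        ,  0.        ,  0.        ,  1.        ]])}
[[-0.936, 0.247, -0.251, 0.275], [-0.352, -0.694, 0.629, 0.773], [-0.019, 0.676, 0.736, 0.969], [0.0, 
[... 316 characters left out ...]
       ,  0.        ,  1.        ]])}
[[0.071, 0.967, -0.244, 0.306], [-0.997, 0.07, -0.015, -0.011], [0.003, 0.245, 0.97, 1.212], [0.0, 0.0, 0.0, 1.0]]
wrist {'fov_y': 63.76036427383229, 'cx': 323.4460819213181, 'cy': 201.4939422754247, 'mount': array([[-1.32706376e-03,  2.37616408e-01, -9.71358163e-01,
        -1.76186601e-01],
       [ 3.66290664e-04,  9.71359069e-01,  2.37616129e-01,
         6.60179439e-02],
       [ 9.99999052e-01, -4.04676735e-05, -1.37609209e-03,
         1.46782600e-03],
       [ 0.00000000e+00,  0.00000000e+00,  0.00000000e+00,
         1.00000000e+00]])}
[[0.25, 0.94, 0.23, 0.202], [-0.968, 0.243, 0.059, -0.517], [-0.0, -0.237, 0.971, 0.384], [0.0, 0.0, 0.0, 1.0]]
```

View pics/side0.png

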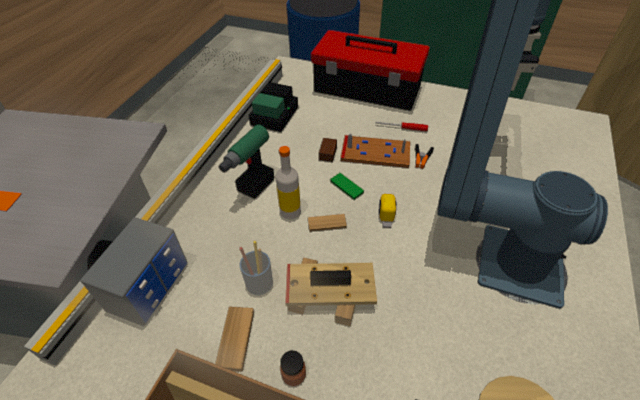

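View pics/top0.png

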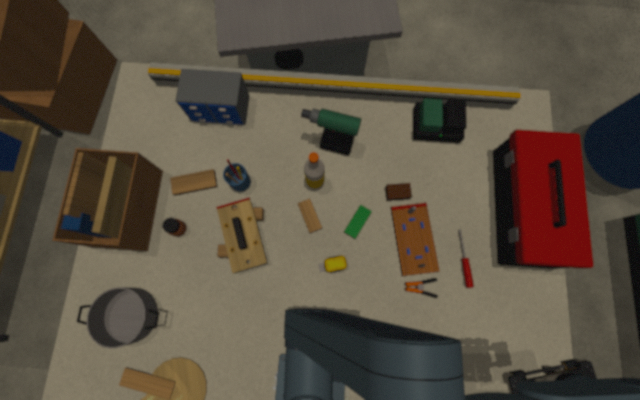

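View pics/wrist0.png

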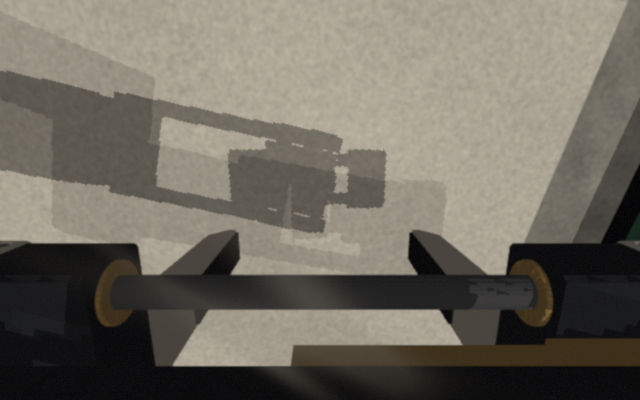

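The blank candidates (light wood) in the top view are (310,215), (193,182), and a piece at (147,383) on the round board. The green one at (358,221) is excluded. I'll measure these along with the jig and the plate.

```bash
cat >> h.py <<'E'
def ray(n,uv,z,s=None,T=None):
    p=vision.camera_params(n);f,cx,cy=K(p)
    T=campose(n,s) if T is None else T
    uv=np.atleast_2d(np.array(uv,float))
    d=np.stack([(uv[:,0]-cx)/f,-(uv[:,1]-cy)/f,-np.ones(len(uv))],1)@T[:3,:3].T
    o=T[:3,3]; return o+d*((z-o[2])/d[:,2])[:,None]
def rect(m,n,z,T=None,minA=60):
    out=[]
    cs,_=cv2.findContours(m.astype(np.uint8),cv2.RETR_EXTERNAL,cv2.CHAIN_APPROX_NONE)
    for c in cs:
        if cv2.contourArea(c)<minA: continue
        P=ray(n,c[:,0,:],z,T=T)[:,:2]
        (x,y),(w,h),a=cv2.minAreaRect((P*1000).astype(np.float32))
        if w<h: w,h,a=h,w,a+90
        a=(a+90)%180-90
        M=cv2.moments(c); out.append((c[:,0].mean(0).round(0).tolist(),round(x/1000,4),round(y/1000,4),round(w),round(h),round(a,1)))
    return out
E
python3 - <<'E'
from h import *
im=cv2.imread('pics/top0.png');hsv=cv2.cvtColor(im,cv2.COLOR_BGR2HSV)
for q in [(310,215),(193,182),(147,383),(415,225),(255,250),(228,207),(412,206),(330,300),(300,290),(240,232)]:print(q,hsv[q[1],q[0]])
T=campose('top')
wood=(hsv[...,0]>8)&(hsv[...,0]<24)&(hsv[...,1]>75)&(hsv[...,2]>90)
print('wood15',*rect(wood,'top',0.015,T),sep='\n')
print('wood at 55',*rect(wood,'top',0.055,T),sep='\n')
red=((hsv[...,0]<6)|(hsv[...,0]>174))&(hsv[...,1]>140)&(hsv[...,2]>60)
print('red',*rect(red,'top',0.055,T,8),sep='\n')
c=cv2.resize(im[165:285,160:480],None,fx=2.5,fy=2.5,interpolation=cv2.INTER_CUBIC);cv2.imwrite('pics/crop0.png',c)
E
```

```text
(310, 215) [ 16 143 114]
(193, 182) [ 16 141 107]
(147, 383) [ 17 145 120]
(415, 225) [ 14 194 109]
(255, 250) [ 19 130 122]
(228, 207) [ 18 135 115]
(412, 206) [  4 167  90]
(330, 300) [ 21  61 129]
(300, 290) [ 21  57 130]
(240, 232) [45 18 29]
wood15
([164.0, 382.0], 0.0112, 0.4417, 262, 115, -85.9)
([414.0, 286.0], 0.3301, -0.3036, 57, 40, -85.9)
([413.0, 231.0], 0.4852, -0.3035, 235, 127, 10.5)
([309.0, 215.0], 0.5361, 0.0458, 114, 50, 26.8)
([239.0, 227.0], 0.4571, 0.266, 247, 157, 9.8)
([193.0, 181.0], 0.6257, 0.45, 154, 64, -73.9)
([104.0, 194.0], 0.5617, 0.7421, 259, 26, -0.1)
([73.0, 183.0], 0.5909, 0.8552, 213, 17, 0.0)
([313.0, 156.0], 0.7448, 0.0496, 42, 37, -85.8)
([17.0, 191.0], 0.5566, 1.0345, 459, 15, 0.2)
([28.0, 98.0], 0.8975, 1.0929, 164, 44, 84.1)
([382.0, 86.0], 1.0343, -0.1751, 1021, 31, 89.9)
([164.0, 71.0], 1.0359, 0.6238, 127, 30, -89.8)
([75.0, 29.0], 1.1942, 0.9942, 79, 29, -10.7)
wood at 55
([164.0, 382.0], 0.021, 0.4266, 253, 111, -85.9)
([414.0, 286.0], 0.3293, -0.2938, 55, 39, -85.9)
([413.0, 231.0], 0.4792, -0.2937, 227, 123, 10.5)
([309.0, 215.0], 0.5284, 0.0439, 110, 48, 26.8)
([239.0, 227.0], 0.452, 0.2568, 239, 152, 9.8)
([193.0, 181.0], 0.615, 0.4346, 149, 62, -73.9)
([104.0, 194.0], 0.5531, 0.7169, 250, 25, -0.1)
([73.0, 183.0], 0.5814, 0.8263, 206, 16, 0.0)
([313.0, 156.0], 0.7301, 0.0476, 40, 36, -85.8)
([17.0, 191.0], 0.5482, 0.9995, 444, 15, 0.2)
([28.0, 98.0], 0.8777, 1.0561, 158, 42, 84.1)
([382.0, 86.0], 1.0099, -0.1696, 987, 30, 89.9)
([164.0, 71.0], 1.0115, 0.6026, 123, 29, -89.8)
([75.0, 29.0], 1.1645, 0.9606, 77, 28, -10.7)
red
([467.0, 272.0], 0.385, -0.4582, 86, 22, 8.4)
([408.0, 206.0], 0.5814, -0.2742, 109, 8, -79.0)
([552.0, 199.0], 0.6511, -0.74, 455, 227, 0.0)
```

View pics/crop0.png

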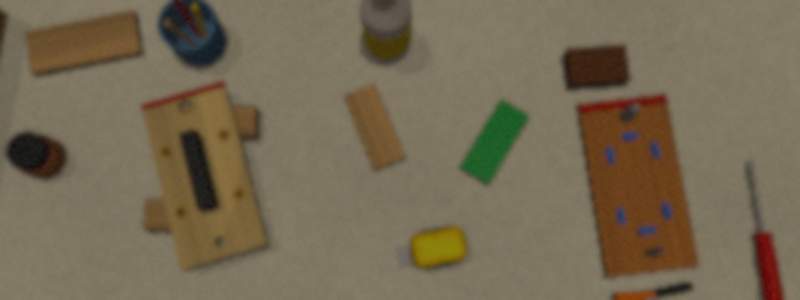

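The blank is the piece at (310,215). It measures 114x50 mm against the specified 110x46, while (193,182) measures 154x64 and is the bigger one. The third lies on the round board and is also bigger. Next I'll hover the wrist camera over the jig.

```bash
cat >> h.py <<'E'
def Rt(yaw):  # tool x down, tool y at yaw
    c,s_=np.cos(yaw),np.sin(yaw); return np.array([[0,c,s_],[0,s_,-c],[-1,0,0]],float)
def go(p,yawdeg):
    s=r.sense();R0=R.from_quat(s['eef_rot']).as_matrix()
    o=R0.T@(np.array(p)-s['eef_pos'])/0.25
    w=R.from_matrix(R0.T@Rt(np.radians(yawdeg))).as_rotvec()/(np.pi/2)
    y=R0[:,1];print('t',round(s['t'],2),'pos',s['eef_pos'].round(4),'yaw',np.degrees(np.arctan2(y[1],y[0])).round(2),'w',round(s['gripper_width'],4),'F',s['ft_force'].round(1))
    print('offset',o.round(4).tolist(),'angular',w.round(4).tolist())
E
python3 -c "
from h import *
go((0.40,-0.318,0.25),10.5)"
```

```text
t 0.15 pos [ 0.1376 -0.5321  0.208 ] yaw 14.49 w 0.0926 F [-0.4 -0.4  0.4]
offset [-0.1668, 1.2306, -0.5668] angular [0.0443, -0.0009, -0.0001]
```

apply_moves:
  targets:
    - {"angular": [0.044, 0, 0], "offset": [-0.167, 0.95, -0.45], "gripper": 1}
    - {"angular": [0.044, 0, 0], "offset": [-0.167, 0.95, -0.45], "gripper": 1}
    - {"angular": [0.044, 0, 0], "offset": [-0.167, 0.95, -0.45], "gripper": 1}
    - {"angular": [0.044, 0, 0], "offset": [-0.167, 0.95, -0.45], "gripper": 1}
    - {"angular": [0.044, 0, 0], "offset": [-0.167, 0.95, -0.45], "gripper": 1}

```text
t: 0.65
eef_pos: [0.3281, -0.3725, 0.2476]
eef_rot: [0.453, 0.544, -0.452, 0.543]
ft_force: [0.2, -1.5, 0.3]
gripper_width: 0.0929
```

```bash
python3 -c "
from h import *
go((0.40,-0.318,0.25),10.5)"
```

```text
t 0.65 pos [ 0.3281 -0.3725  0.2476] yaw 10.49 w 0.0929 F [ 0.2 -1.5  0.3]
offset [-0.0092, 0.3224, -0.1621] angular [-0.0001, -0.001, -0.0001]
```

apply_moves:
  targets:
    - {"angular": [0, 0, 0], "offset": [-0.01, 0.32, -0.16], "gripper": 1}
    - {"angular": [0, 0, 0], "offset": [-0.01, 0.32, -0.16], "gripper": 1}
    - {"angular": [0, 0, 0], "offset": [-0.01, 0.32, -0.16], "gripper": 1}
    - {"angular": [0, 0, 0], "offset": [-0.01, 0.32, -0.16], "gripper": 1}

```text
t: 1.05
eef_pos: [0.3998, -0.318, 0.2499]
eef_rot: [0.452, 0.545, -0.451, 0.544]
ft_force: [-0.2, -0.5, -1.2]
gripper_width: 0.0928
```

Run:
```python
from h import *
s=r.sense();im,d=vision.grab_frame('wrist');s2=r.sense();print(s['eef_pos'],s2['eef_pos'],s['dq'].round(3))
cv2.imwrite('pics/wjig.png',im);np.save('wjig.npy',d);np.save('wjigT.npy',campose('wrist',s))
```

```text
[ 0.39981374 -0.31795467  0.24992633] [ 0.39912756 -0.3186891   0.24988056] [-0.046 -0.001  0.005 -0.007 -0.003 -0.004]
```

View pics/wjig.png

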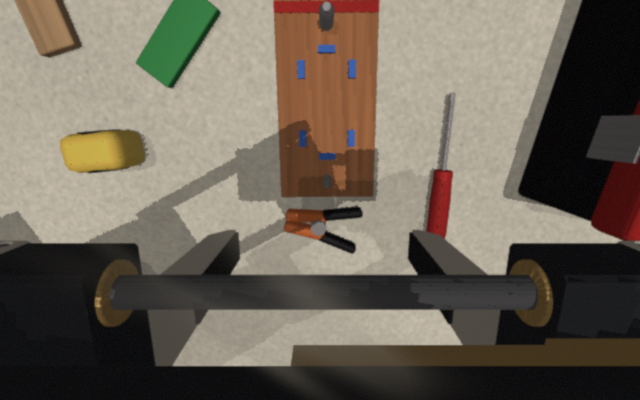

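The wrist view shows the jig with its red stripe at (326,5), the thick pin at (326,12), six blue stops and the thin pin at (327,182). I'll measure the stops and the board.

```bash
cat > jig.py <<'E'
from h import *
import sys
def blobs(im,T,z=0.0225):
    hsv=cv2.cvtColor(im,cv2.COLOR_BGR2HSV)
    m=((hsv[...,0]>105)&(hsv[...,0]<125)&(hsv[...,1]>140)&(hsv[...,2]>50)).astype(np.uint8); m[235:]=0
    n,l,st,c=cv2.connectedComponentsWithStats(m)
    return [(c[i].round(1).tolist(),ray('wrist',c[i],z,T=T)[0,:2].round(4).tolist(),int(st[i,4])) for i in range(1,n) if st[i,4]>25]
if __name__=='__main__':
    im=cv2.imread('pics/wjig.png');T=np.load('wjigT.npy');d=np.load('wjig.npy')
    B=blobs(im,T);print(*B,sep='\n')
    P=np.array([b[1] for b in B]);C=P.mean(0);print('centre',C)
    hsv=cv2.cvtColor(im,cv2.COLOR_BGR2HSV)
    print(hsv[100,330],hsv[3,300],hsv[160,200])
    m=((hsv[...,0]<17)|(hsv[...,0]>174))&(hsv[...,1]>140)&(hsv[...,2]>25);m[205:]=0
    m=cv2.morphologyEx(m.astype(np.uint8),cv2.MORPH_CLOSE,np.ones((15,15)))
    print(rect(m,'wrist',0.018,T,2000))
    f,cx,cy=K(vision.camera_params('wrist'))
    for u,v in [(330,100),(326,10),(327,182),(480,60)]:
        z=d[v-1:v+2,u-1:u+2].min();p=T@[ (u-cx)/f*z,-(v-cy)/f*z,-z,1];print((u,v),p[:3].round(4))
    cv2.imwrite('pics/jigcrop.png',cv2.resize(im[0:205,260:400],None,fx=2.8,fy=2.8,interpolation=cv2.INTER_CUBIC))
E
python3 jig.py
```

```text
([325.9, 48.6], [0.5475, -0.2946], 92)
([300.7, 68.7], [0.5206, -0.2696], 94)
([351.5, 68.8], [0.5316, -0.3283], 101)
([302.0, 138.0], [0.4422, -0.2847], 75)
([350.9, 138.0], [0.4534, -0.3439], 76)
([326.5, 156.0], [0.4261, -0.3185], 70)
centre [ 0.4869 -0.3066]
[ 12 146 143] [  1 194 146] [ 20  35 182]
[([326.0, 95.0], 0.4872, -0.3062, 227, 118, 10.8)]
(330, 100) [ 0.4928 -0.3101  0.019 ]
(326, 10) [ 0.5714 -0.2898  0.0742]
(327, 182) [ 0.4022 -0.3232  0.0692]
(480, 60) [ 0.574  -0.482   0.0019]
```

View pics/jigcrop.png

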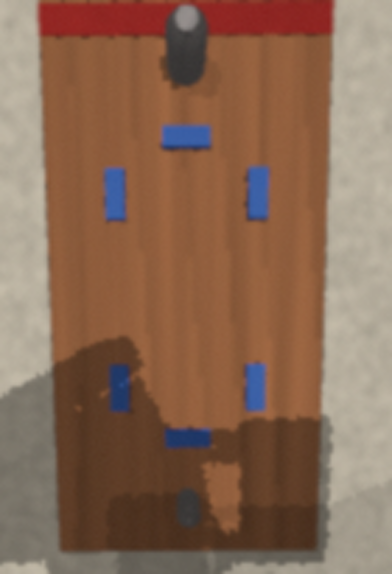

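```bash
python3 -c "
from h import *
print('glue base side',ray('side',[(288,217)],0.0),'top',ray('top',[(316,188)],0))
print('cap top', ray('side',[(285,150)],0.25),ray('top',[(313,157)],0.25))
print('blank side',ray('side',[(327,222)],0.015))
go((0.48,0.02,0.25),27)"
```

```text
glue base side [[6.54636513e-01 5.74963435e-02 1.11022302e-16]] top [[0.63492467 0.03102527 0.        ]]
cap top [[0.65263498 0.03811299 0.25      ]] [[0.65556614 0.03750451 0.25      ]]
blank side [[0.53422413 0.0475718  0.015     ]]
t 1.1 pos [ 0.3991 -0.3187  0.2499] yaw 10.55 w 0.0931 F [-0.3 -0.9 -0.3]
offset [0.0015, 0.566, -1.2727] angular [-0.1828, -0.0012, 0.0003]
```

The glue axis is at about (0.654, 0.038), close to the blank. I'll view the blank from the near side, then grasp with the wrist turned so the camera faces the base.

apply_moves:
  targets:
    - {"angular": [-0.183, 0, 0], "offset": [0, 0.5, -0.95], "gripper": 1}
    - {"angular": [-0.183, 0, 0], "offset": [0, 0.5, -0.95], "gripper": 1}
    - {"angular": [-0.183, 0, 0], "offset": [0, 0.5, -0.95], "gripper": 1}
    - {"angular": [-0.183, 0, 0], "offset": [0, 0.5, -0.95], "gripper": 1}
    - {"angular": [-0.183, 0, 0], "offset": [0, 0.5, -0.95], "gripper": 1}

```text
t: 1.6
eef_pos: [0.4728, -0.0799, 0.2502]
eef_rot: [0.371, 0.603, -0.37, 0.602]
ft_force: [0.9, -0.3, 1.1]
gripper_width: 0.0929
```

```bash
python3 -c "
from h import *
go((0.48,0.02,0.25),27)"
```

```text
t 1.6 pos [ 0.4728 -0.0799  0.2502] yaw 26.81 w 0.0929 F [ 0.9 -0.3  1.1]
offset [0.0011, 0.2059, -0.3435] angular [-0.0021, -0.001, 0.0003]
```

apply_moves:
  targets:
    - {"angular": [0, 0, 0], "offset": [0, 0.206, -0.343], "gripper": 1}
    - {"angular": [0, 0, 0], "offset": [0, 0.206, -0.343], "gripper": 1}
    - {"angular": [0, 0, 0], "offset": [0, 0.206, -0.343], "gripper": 1}
    - {"angular": [0, 0, 0], "offset": [0, 0.206, -0.343], "gripper": 1}
    - {"angular": [0, 0, 0], "offset": [0, 0.206, -0.343], "gripper": 1}

```text
t: 2.1
eef_pos: [0.4801, 0.0179, 0.2501]
eef_rot: [0.371, 0.602, -0.371, 0.601]
ft_force: [-0.2, -0.3, 0.9]
gripper_width: 0.0929
```

```bash
cat > blank.py <<'E'
from h import *
s=r.sense();im,d=vision.grab_frame('wrist');s2=r.sense();print((s['eef_pos']-s2['eef_pos']).round(4))
cv2.imwrite('pics/wblank.png',im);T=campose('wrist',s)
hsv=cv2.cvtColor(im,cv2.COLOR_BGR2HSV)
m=((hsv[...,0]>8)&(hsv[...,0]<24)&(hsv[...,1]>75)&(hsv[...,2]>60));m[235:]=0
print(*rect(m,'wrist',0.015,T,300),sep='\n')
f,cx,cy=K(vision.camera_params('wrist'))
E
python3 blank.py
```

```text
[-0.      0.0002 -0.    ]
([550.0, 221.0], 0.5574, -0.2923, 127, 57, -79.2)
([578.0, 158.0], 0.6452, -0.2651, 83, 52, -81.9)
([325.0, 122.0], 0.5388, 0.0435, 108, 45, 26.5)
([378.0, 34.0], 0.6568, 0.0299, 80, 51, -86.1)
([129.0, 98.0], 0.4464, 0.265, 257, 177, 11.7)
```

View pics/wblank.png

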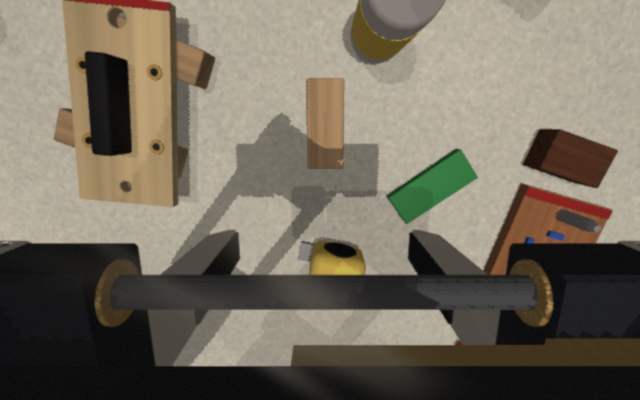

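The blank measures (0.5388, 0.0435) at yaw 26.5°, size 108x45 mm, at pixel (325,122), which is consistent. I'll centre over it while turning the wrist through 180°.

apply_moves:
  targets:
    - {"angular": [-0.46, 0, 0], "offset": [0, 0.256, 0.015], "gripper": 1}
    - {"angular": [-0.46, 0, 0], "offset": [0, 0.256, 0.015], "gripper": 1}
    - {"angular": [-0.46, 0, 0], "offset": [0, 0.256, 0.015], "gripper": 1}
    - {"angular": [-0.46, 0, 0], "offset": [0, 0.256, 0.015], "gripper": 1}
    - {"angular": [-0.46, 0, 0], "offset": [0, 0.256, 0.015], "gripper": 1}

```text
t: 2.65
eef_pos: [0.5392, 0.0406, 0.2497]
eef_rot: [0.134, 0.695, -0.134, 0.693]
ft_force: [-0.8, 0.7, 0.3]
gripper_width: 0.0932
```

apply_moves:
  targets:
    - {"angular": [-0.46, 0, 0], "offset": [0, 0, 0], "gripper": 1}
    - {"angular": [-0.46, 0, 0], "offset": [0, 0, 0], "gripper": 1}
    - {"angular": [-0.46, 0, 0], "offset": [0, 0, 0], "gripper": 1}
    - {"angular": [-0.46, 0, 0], "offset": [0, 0, 0], "gripper": 1}
    - {"angular": [-0.46, 0, 0], "offset": [0, 0, 0], "gripper": 1}

```text
t: 3.15
eef_pos: [0.5394, 0.038, 0.2495]
eef_rot: [-0.121, 0.698, 0.121, 0.696]
ft_force: [0.3, 0.0, -1.0]
gripper_width: 0.0933
```

apply_moves:
  targets:
    - {"angular": [-0.46, 0, 0], "offset": [0, 0, 0], "gripper": 1}
    - {"angular": [-0.46, 0, 0], "offset": [0, 0, 0], "gripper": 1}
    - {"angular": [-0.46, 0, 0], "offset": [0, 0, 0], "gripper": 1}
    - {"angular": [-0.46, 0, 0], "offset": [0, 0, 0], "gripper": 1}
    - {"angular": [-0.46, 0, 0], "offset": [0, 0, 0], "gripper": 1}

```text
t: 3.65
eef_pos: [0.5395, 0.0354, 0.2493]
eef_rot: [-0.359, 0.61, 0.36, 0.608]
ft_force: [-0.3, 0.1, -0.3]
gripper_width: 0.093
```

apply_moves:
  targets:
    - {"angular": [-0.46, 0, 0], "offset": [0, 0, 0], "gripper": 1}
    - {"angular": [-0.46, 0, 0], "offset": [0, 0, 0], "gripper": 1}
    - {"angular": [-0.46, 0, 0], "offset": [0, 0, 0], "gripper": 1}
    - {"angular": [-0.46, 0, 0], "offset": [0, 0, 0], "gripper": 1}
    - {"angular": [-0.46, 0, 0], "offset": [0, 0, 0], "gripper": 1}

```text
t: 4.15
eef_pos: [0.5397, 0.0327, 0.2491]
eef_rot: [-0.551, 0.443, 0.553, 0.441]
ft_force: [0.6, 0.4, 0.7]
gripper_width: 0.0927
```

```bash
python3 -c "
from h import *
go((0.5388,0.0435,0.10),-153.5);print(r.sense()['qpos'])"
```

```text
t 4.15 pos [0.5397 0.0327 0.2491] yaw -167.3 w 0.0927 F [0.6 0.4 0.7]
offset [0.5965, -0.008, 0.0427] angular [-0.1533, 0.0003, -0.0021]
[-1.45031798e-01  2.20017082e-01  1.48639757e+00 -1.08984778e-03
  1.43834102e+00 -1.93740377e+00]
```

apply_moves:
  targets:
    - {"angular": [-0.153, 0, -0.002], "offset": [0.3, -0.008, 0.043], "gripper": 1}
    - {"angular": [-0.153, 0, -0.002], "offset": [0.5, -0.008, 0.043], "gripper": 1}
    - {"angular": [-0.153, 0, -0.002], "offset": [0.597, -0.008, 0.043], "gripper": 1}
    - {"angular": [-0.153, 0, -0.002], "offset": [0.597, -0.008, 0.043], "gripper": 1}
    - {"angular": [-0.153, 0, -0.002], "offset": [0.597, -0.008, 0.043], "gripper": 1}

```text
t: 4.65
eef_pos: [0.5388, 0.0419, 0.1001]
eef_rot: [-0.6, 0.373, 0.601, 0.373]
ft_force: [0.6, 0.7, 0.6]
gripper_width: 0.0932
```

```bash
python3 -c "
from h import *
go((0.5388,0.0435,0.025),-153.5)"
```

```text
t 4.65 pos [0.5388 0.0419 0.1001] yaw -153.69 w 0.0932 F [0.6 0.7 0.6]
offset [0.3006, -0.0032, 0.0055] angular [-0.0021, 0.0008, -0.001]
```

apply_moves:
  targets:
    - {"angular": [-0.002, 0, 0], "offset": [0.15, -0.003, 0.006], "gripper": 1}
    - {"angular": [-0.002, 0, 0], "offset": [0.24, -0.003, 0.006], "gripper": 1}
    - {"angular": [-0.002, 0, 0], "offset": [0.3, -0.003, 0.006], "gripper": 1}
    - {"angular": [-0.002, 0, 0], "offset": [0.3, -0.003, 0.006], "gripper": 1}
    - {"angular": [-0.002, 0, 0], "offset": [0.3, -0.003, 0.006], "gripper": 1}

```text
t: 5.15
eef_pos: [0.5411, 0.0428, 0.0278]
eef_rot: [0.602, -0.372, -0.6, -0.373]
ft_force: [0.0, -0.5, -0.5]
gripper_width: 0.0929
```

apply_moves:
  targets:
    - {"angular": [0, 0, 0], "offset": [0, 0, 0], "gripper": -0.3}
    - {"angular": [0, 0, 0], "offset": [0, 0, 0], "gripper": -0.3}
    - {"angular": [0, 0, 0], "offset": [0, 0, 0], "gripper": -0.3}
    - {"angular": [0, 0, 0], "offset": [0, 0, 0], "gripper": -0.3}
    - {"angular": [0, 0, 0], "offset": [0, 0, 0], "gripper": -0.3}
  squeeze: 12

```text
t: 5.65
eef_pos: [0.5411, 0.0428, 0.0279]
eef_rot: [0.602, -0.372, -0.6, -0.373]
ft_force: [0.1, 0.2, -0.2]
gripper_width: 0.0575
```

Run:
```python
from h import *
go((0.5388,0.0435,0.025),-153.5)
im,d=vision.grab_frame('wrist');cv2.imwrite('pics/wgrasp.png',im)
```

```text
t 5.65 pos [0.5411 0.0428 0.0279] yaw -153.55 w 0.0575 F [ 0.1  0.2 -0.2]
offset [0.0117, 0.007, 0.0066] angular [-0.0005, -0.0008, 0.0013]
```

View pics/wgrasp.png

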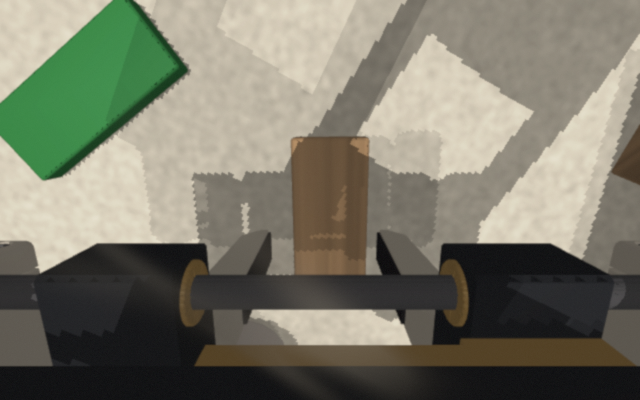

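apply_moves:
  targets:
    - {"angular": [0, 0, 0], "offset": [0.012, 0.008, 0.005], "gripper": -0.2}
    - {"angular": [0, 0, 0], "offset": [0.012, 0.008, 0.005], "gripper": -0.4}
    - {"angular": [0, 0, 0], "offset": [0.012, 0.008, 0.005], "gripper": -0.6}
    - {"angular": [0, 0, 0], "offset": [0.012, 0.008, 0.005], "gripper": -0.6}
    - {"angular": [0, 0, 0], "offset": [0.012, 0.008, 0.005], "gripper": -0.6}

```text
t: 6.2
eef_pos: [0.5387, 0.0431, 0.0248]
eef_rot: [0.602, -0.372, -0.6, -0.373]
ft_force: [0.6, -0.5, -0.0]
gripper_width: 0.0193
```

Run:
```python
from h import *
go((0.5388,0.0435,0.025),-153.5)
```

```text
t 6.2 pos [0.5387 0.0431 0.0248] yaw -153.55 w 0.0193 F [ 0.6 -0.5 -0. ]
offset [-0.0009, -0.001, 0.0015] angular [-0.0005, -0.0007, 0.0013]
```

Run:
```python
from h import *
for n in ['wrist','side']:
    im,d=vision.grab_frame(n);cv2.imwrite(f'pics/{n}g2.png',im)
    if n=='side': cv2.imwrite('pics/sideg2c.png',cv2.resize(im[150:300,230:430],None,fx=4,fy=4,interpolation=cv2.INTER_CUBIC))
```

```text
(no output)
```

View pics/wristg2.png

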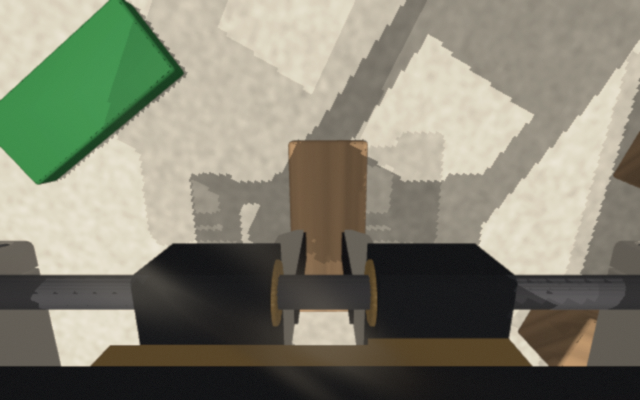

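View pics/sideg2c.png

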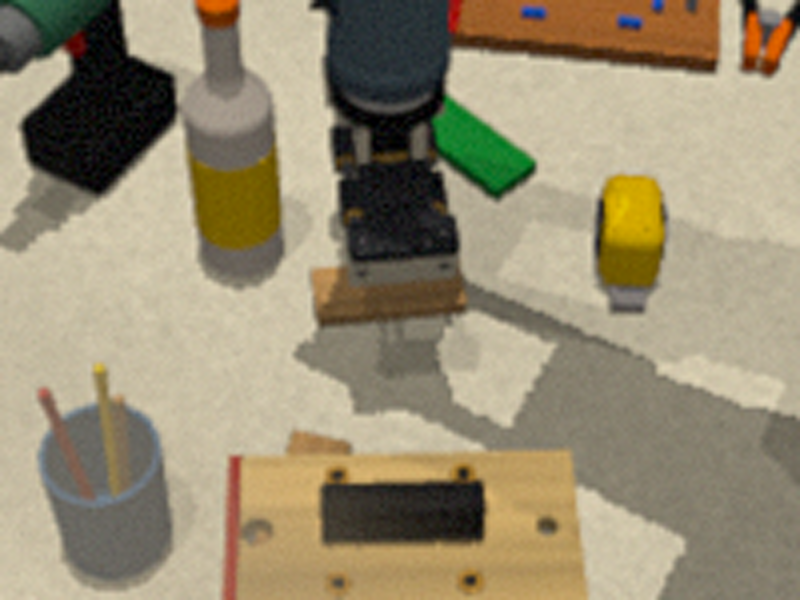

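The gripper closed to 19 mm without meeting the blank, and the tips appear to sit above it. I'll check the finger geometry against the depth image.

Run:
```python
from h import *
s=r.sense();im,d=vision.grab_frame('wrist')
f,cx,cy=K(vision.camera_params('wrist'));M=np.array(vision.camera_params('wrist')['mount']);T=campose('wrist',s)
print(s['gripper_width'],s['eef_pos'])
for u,v in [(296,236),(296,245),(297,260),(300,300),(355,237),(354,250),(325,160),(325,225),(325,260),(298,340),(450,170),(200,50),(323,290)]:
    z=d[v,u];q=np.array([(u-cx)/f*z,-(v-cy)/f*z,-z,1]);print((u,v),z.round(4),'tool',(M@q)[:3].round(4),'world',(T@q)[:3].round(4),im[v,u])
```

```text
0.018444533134768022 [0.53876195 0.04304198 0.02481927]
(296, 236) 0.165 tool [-0.02    0.0086 -0.0158] world [0.5381 0.025  0.0449] [ 87  97 102]
(296, 245) 0.1518 tool [-0.0335  0.009  -0.0147] world [0.5372 0.0259 0.0584] [ 87  96 103]
(297, 260) 0.1356 tool [-0.0503  0.0088 -0.0129] world [0.5365 0.0276 0.0751] [82 91 97]
(300, 300) 0.0707 tool [-0.1126  0.0271 -0.0068] world [0.5173 0.0249 0.1374] [63 66 70]
(355, 237) 0.1628 tool [-0.0222  0.0089  0.0142] world [0.5244 0.0518 0.047 ] [ 88  98 103]
(354, 250) 0.1454 tool [-0.0401  0.0091  0.0121] world [0.5251 0.0498 0.0649] [ 87  97 102]
(325, 160) 0.185 tool [ 0.0092  0.0443 -0.0009] world [0.4996 0.0225 0.0156] [ 59  82 102]
(325, 225) 0.1946 tool [ 0.0095  0.005  -0.0009] world [0.5347 0.0401 0.0153] [ 60  81 102]
(325, 260) 0.1997 tool [ 0.0093 -0.0177 -0.0008] world [0.555  0.0502 0.0156] [ 61  83 103]
(298, 340) 0.2308 tool [ 0.0245 -0.0864 -0.02  ] world [6.251e-01 6.360e-02 5.000e-04] [180 200 209]
(450, 170) 0.2006 tool [0.0235 0.0365 0.0771] world [0.4718 0.0958 0.0012] [198 218 225]
(200, 50) 0.185 tool [ 0.0241  0.1057 -0.0729] world [ 0.4766 -0.0693  0.0006] [167 185 194]
(323, 290) 0.0717 tool [-0.1112  0.0287 -0.0018] world [0.5136 0.0287 0.136 ] [60 64 66]
```

Run:
```python
from h import *
s=r.sense();im,d=vision.grab_frame('wrist')
f,cx,cy=K(vision.camera_params('wrist'));M=np.array(vision.camera_params('wrist')['mount'])
for u in [292,296,300,303,306,345,350,356,360]:
    o=[]
    for v in range(226,250,3):
        z=d[v,u];q=np.array([(u-cx)/f*z,-(v-cy)/f*z,-z,1]);o.append((M@q)[:2].round(3).tolist())
    print(u,o)
cv2.imwrite('pics/tip.png',cv2.resize(im[215:355,260:390],None,fx=5,fy=4,interpolation=cv2.INTER_CUBIC))
```

```text
292 [[0.01, 0.004], [0.011, 0.002], [-0.015, 0.009], [-0.019, 0.009], [-0.024, 0.009], [-0.028, 0.009], [-0.032, 0.009], [-0.036, 0.009]]
296 [[0.01, 0.004], [0.01, 0.002], [-0.014, 0.009], [-0.019, 0.009], [-0.024, 0.009], [-0.028, 0.009], [-0.032, 0.009], [-0.036, 0.009]]
300 [[0.01, 0.004], [0.009, 0.003], [-0.015, 0.009], [-0.019, 0.009], [-0.024, 0.009], [-0.028, 0.009], [-0.032, 0.009], [-0.036, 0.009]]
303 [[0.01, 0.004], [0.009, 0.003], [-0.016, 0.009], [-0.014, 0.007], [-0.02, 0.007], [-0.024, 0.007], [-0.028, 0.007], [-0.033, 0.008]]
306 [[0.009, 0.004], [0.01, 0.002], [-0.01, 0.007], [-0.013, 0.007], [-0.014, 0.005], [-0.014, 0.004], [-0.015, 0.002], [-0.015, 0.001]]
345 [[0.01, 0.004], [0.01, 0.002], [-0.015, 0.009], [-0.019, 0.009], [-0.023, 0.009], [-0.024, 0.008], [-0.028, 0.007], [-0.031, 0.007]]
350 [[0.01, 0.004], [0.011, 0.002], [-0.014, 0.009], [-0.02, 0.009], [-0.025, 0.009], [-0.028, 0.009], [-0.032, 0.009], [-0.036, 0.009]]
356 [[0.01, 0.004], [0.01, 0.002], [-0.015, 0.009], [-0.019, 0.009], [-0.024, 0.009], [-0.028, 0.009], [-0.033, 0.009], [-0.037, 0.009]]
360 [[0.009, 0.004], [0.01, 0.002], [0.01, 0.0], [-0.019, 0.009], [-0.024, 0.009], [-0.029, 0.009], [-0.032, 0.009], [-0.036, 0.009]]
```

View pics/tip.png

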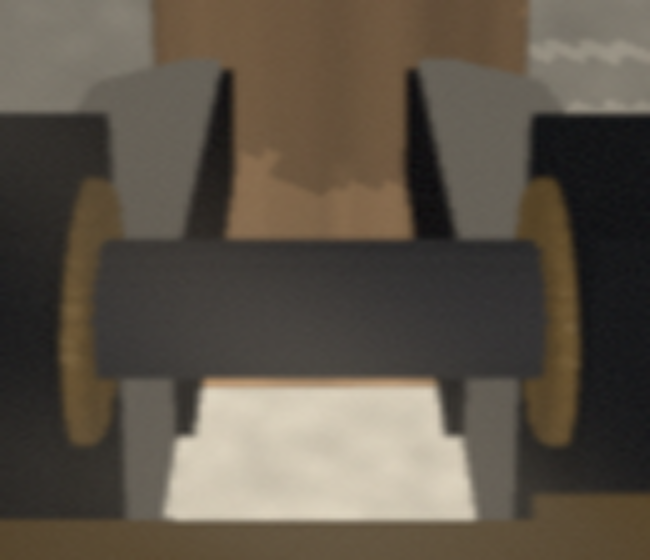

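The depth image shows the real fingertips about 13 mm behind the reported TCP, where the brief says 22 mm ahead. That puts everything in the tool frame about 35 mm further back. The width reading agrees, since the fingers never met the blank. I'll open, then go 33 mm lower in small, force-checked steps.

apply_moves:
  targets:
    - {"angular": [0, 0, 0], "offset": [0, 0, 0], "gripper": 0.8}
    - {"angular": [0, 0, 0], "offset": [0, 0, 0], "gripper": 0.8}
    - {"angular": [0, 0, 0], "offset": [0, 0, 0], "gripper": 0.8}
    - {"angular": [0, 0, 0], "offset": [0, 0, 0], "gripper": 0.8}
    - {"angular": [0, 0, 0], "offset": [0, 0, 0], "gripper": 0.8}

```text
t: 6.9
eef_pos: [0.5387, 0.043, 0.0248]
eef_rot: [0.602, -0.372, -0.6, -0.373]
ft_force: [-0.6, -0.7, 0.1]
gripper_width: 0.0541
```

apply_moves:
  targets:
    - {"angular": [0, 0, 0], "offset": [0.02, 0, 0], "gripper": 0.8}
    - {"angular": [0, 0, 0], "offset": [0.04, 0, 0], "gripper": 0.8}
    - {"angular": [0, 0, 0], "offset": [0.06, 0, 0], "gripper": 0.8}
    - {"angular": [0, 0, 0], "offset": [0.08, 0, 0], "gripper": 0.8}
    - {"angular": [0, 0, 0], "offset": [0.08, 0, 0], "gripper": 0.8}

```text
t: 7.4
eef_pos: [0.538, 0.0431, 0.0038]
eef_rot: [0.601, -0.372, -0.601, -0.372]
ft_force: [0.7, 0.5, 0.8]
gripper_width: 0.0838
```

Run:
```python
from h import *
go((0.5388,0.0435,-0.008),-153.5)
```

```text
t 7.4 pos [0.538  0.0431 0.0038] yaw -153.56 w 0.0838 F [0.7 0.5 0.8]
offset [0.0471, -0.0036, -0.0] angular [-0.0006, -0.0001, 0.0003]
```

apply_moves:
  targets:
    - {"angular": [0, 0, 0], "offset": [0.02, -0.003, 0], "gripper": 0.8}
    - {"angular": [0, 0, 0], "offset": [0.046, -0.003, 0], "gripper": 0.8}
    - {"angular": [0, 0, 0], "offset": [0.046, -0.003, 0], "gripper": 0.8}
    - {"angular": [0, 0, 0], "offset": [0.046, -0.003, 0], "gripper": 0.3}
    - {"angular": [0, 0, 0], "offset": [0.046, -0.003, 0], "gripper": -0.3}

```text
t: 7.9
eef_pos: [0.5388, 0.0434, -0.0076]
eef_rot: [0.601, -0.372, -0.601, -0.373]
ft_force: [-0.3, -0.8, -0.4]
gripper_width: 0.0719
```

apply_moves:
  targets:
    - {"angular": [0, 0, 0], "offset": [0, 0, 0], "gripper": -0.3}
    - {"angular": [0, 0, 0], "offset": [0, 0, 0], "gripper": -0.3}
    - {"angular": [0, 0, 0], "offset": [0, 0, 0], "gripper": -0.3}
    - {"angular": [0, 0, 0], "offset": [0, 0, 0], "gripper": -0.3}
    - {"angular": [0, 0, 0], "offset": [0, 0, 0], "gripper": -0.3}

```text
t: 8.4
eef_pos: [0.5389, 0.0435, -0.0075]
eef_rot: [0.601, -0.372, -0.601, -0.373]
ft_force: [-0.7, -0.1, 1.7]
gripper_width: 0.046
```

Run:
```python
from h import *
go((0.5388,0.0435,-0.008),-153.5)
```

```text
t 8.4 pos [ 0.5389  0.0435 -0.0075] yaw -153.55 w 0.046 F [-0.7 -0.1  1.7]
offset [0.0021, 0.0002, 0.0002] angular [-0.0006, -0.0002, 0.0005]
```

It's gripped at exactly 46.0 mm. Now I'll lift.

apply_moves:
  targets:
    - {"angular": [0, 0, 0], "offset": [-0.08, 0, 0], "gripper": -0.4}
    - {"angular": [0, 0, 0], "offset": [-0.2, 0, 0], "gripper": -0.4}
    - {"angular": [0, 0, 0], "offset": [-0.38, 0, 0], "gripper": -0.4}
    - {"angular": [0, 0, 0], "offset": [-0.5, 0, 0], "gripper": -0.4}
    - {"angular": [0, 0, 0], "offset": [-0.5, 0, 0], "gripper": -0.4}

```text
t: 8.9
eef_pos: [0.5421, 0.0431, 0.1223]
eef_rot: [0.604, -0.371, -0.598, -0.374]
ft_force: [0.7, -0.6, -0.9]
gripper_width: 0.0458
```

Run:
```python
from h import *
s=r.sense();im,d=vision.grab_frame('wrist');cv2.imwrite('pics/wlift.png',im);np.save('wlift.npy',d)
f,cx,cy=K(vision.camera_params('wrist'));M=np.array(vision.camera_params('wrist')['mount'])
def tool(u,v):
    z=d[v,u];return (M@np.array([(u-cx)/f*z,-(v-cy)/f*z,-z,1]))[:3].round(4)
for v in range(150,240,6): print(v,[tool(u,v).tolist() for u in (305,325,345)])
go((0.487,-0.3065,0.12),-168.9)
```

```text
150 [[-0.0219, 0.0525, -0.0105], [-0.022, 0.0525, -0.001], [-0.023, 0.0526, 0.0084]]
156 [[-0.0229, 0.0497, -0.0105], [-0.0223, 0.0497, -0.001], [-0.0225, 0.0497, 0.0085]]
162 [[-0.0229, 0.0469, -0.0106], [-0.0237, 0.047, -0.001], [-0.0218, 0.0468, 0.0086]]
168 [[-0.0224, 0.0439, -0.0106], [-0.0227, 0.044, -0.001], [-0.0224, 0.0439, 0.0086]]
174 [[-0.0231, 0.0411, -0.0106], [-0.0237, 0.0412, -0.001], [-0.0224, 0.041, 0.0086]]
180 [[-0.0222, 0.0381, -0.0107], [-0.0222, 0.0381, -0.001], [-0.0226, 0.0382, 0.0087]]
186 [[-0.0227, 0.0352, -0.0107], [-0.0227, 0.0352, -0.001], [-0.0222, 0.0351, 0.0087]]
192 [[-0.0239, 0.0325, -0.0107], [-0.0226, 0.0322, -0.001], [-0.0225, 0.0322, 0.0088]]
198 [[-0.0232, 0.0294, -0.0108], [-0.0225, 0.0292, -0.001], [-0.0227, 0.0292, 0.0088]]
204 [[-0.0235, 0.0264, -0.0108], [-0.0226, 0.0262, -0.001], [-0.0213, 0.0258, 0.0089]]
210 [[-0.0226, 0.0231, -0.0109], [-0.0224, 0.0231, -0.001], [-0.022, 0.0229, 0.0089]]
216 [[-0.0223, 0.0199, -0.011], [-0.0235, 0.0203, -0.001], [-0.0218, 0.0198, 0.009]]
222 [[-0.0221, 0.0168, -0.011], [-0.0216, 0.0166, -0.001], [-0.0229, 0.017, 0.009]]
228 [[-0.0231, 0.0139, -0.011], [-0.022, 0.0136, -0.001], [-0.0226, 0.0138, 0.009]]
234 [[-0.0221, 0.0104, -0.0111], [-0.0224, 0.0105, -0.001], [-0.0225, 0.0105, 0.0091]]
t 8.95 pos [0.5404 0.0433 0.1197] yaw -153.55 w 0.0459 F [-0.6 -0.2 -0.9]
offset [-0.0016, 0.8142, -1.1575] angular [0.1705, -0.0016, 0.0034]
```

View pics/wlift.png

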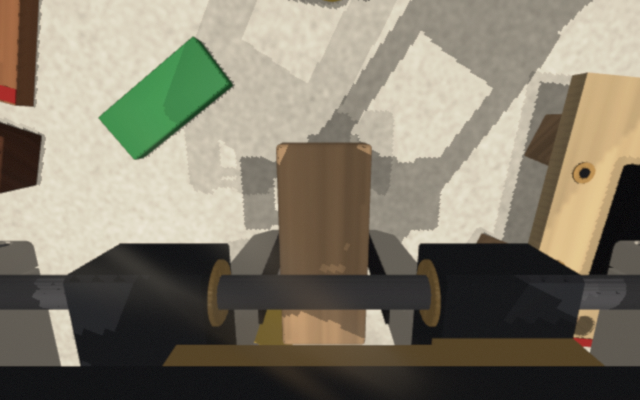

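The blank sits centred in the jaws (y ≈ +0.5 mm) and level, with its underside at tool x ≈ -7.5 mm. I'll carry it over to the jig.

apply_moves:
  targets:
    - {"angular": [0.05, 0, 0], "offset": [0, 0.12, -0.17], "gripper": -0.4}
    - {"angular": [0.1, 0, 0], "offset": [0, 0.26, -0.37], "gripper": -0.4}
    - {"angular": [0.15, 0, 0], "offset": [0, 0.4, -0.56], "gripper": -0.4}
    - {"angular": [0.17, 0, 0], "offset": [0, 0.53, -0.75], "gripper": -0.4}
    - {"angular": [0.17, 0, 0], "offset": [0, 0.6, -0.85], "gripper": -0.4}

```text
t: 9.45
eef_pos: [0.5006, -0.2048, 0.1177]
eef_rot: [0.547, -0.448, -0.545, -0.45]
ft_force: [0.4, 0.8, -0.8]
gripper_width: 0.0459
```

Run:
```python
from h import *
go((0.487,-0.3065,0.12),-168.9)
```

```text
t 9.45 pos [ 0.5006 -0.2048  0.1177] yaw -168.89 w 0.0459 F [ 0.4  0.8 -0.8]
offset [-0.0097, 0.1316, -0.3885] angular [0.0001, 0.0003, 0.0022]
```

apply_moves:
  targets:
    - {"angular": [0, 0, 0.002], "offset": [-0.01, 0.06, -0.18], "gripper": -0.4}
    - {"angular": [0, 0, 0.002], "offset": [-0.01, 0.1, -0.3], "gripper": -0.4}
    - {"angular": [0, 0, 0.002], "offset": [-0.01, 0.132, -0.389], "gripper": -0.4}
    - {"angular": [0, 0, 0.002], "offset": [-0.01, 0.132, -0.389], "gripper": -0.4}
    - {"angular": [0, 0, 0.002], "offset": [-0.01, 0.132, -0.389], "gripper": -0.4}

```text
t: 9.95
eef_pos: [0.4859, -0.3059, 0.1182]
eef_rot: [-0.544, 0.449, 0.547, 0.45]
ft_force: [0.7, 0.6, -0.8]
gripper_width: 0.046
```

Run:
```python
from h import *
go((0.487,-0.3065,0.05),-168.9)
im,d=vision.grab_frame('wrist');cv2.imwrite('pics/wj2.png',im)
```

```text
t 9.95 pos [ 0.4859 -0.3059  0.1182] yaw -168.98 w 0.046 F [ 0.7  0.6 -0.8]
offset [0.2728, -0.0044, -0.0041] angular [-0.0009, 0.0024, -0.0009]
```

View pics/wj2.png

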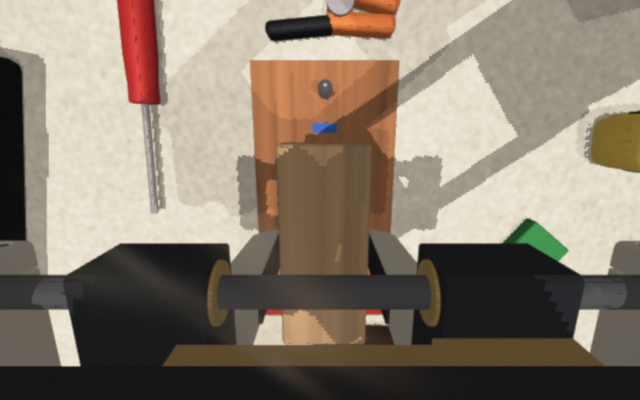

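Run:
```python
from h import *
s=r.sense();im,d=vision.grab_frame('wrist');T=campose('wrist',s)
f,cx,cy=K(vision.camera_params('wrist'))
hsv=cv2.cvtColor(im,cv2.COLOR_BGR2HSV)
m=((hsv[...,0]>100)&(hsv[...,0]<130)&(hsv[...,1]>120)).astype(np.uint8);m[140:]=0
ys,xs=np.nonzero(m);print('endstop',xs.mean(),ys.mean(),ray('wrist',[(xs.mean(),ys.mean())],.0225,T=T))
m=(hsv[60:110,300:350,1]<70).astype(np.uint8);ys,xs=np.nonzero(m);print('pin px',xs.min()+300,xs.max()+300,ys.min()+60,ys.max()+60)
cv2.imwrite('pics/pin.png',cv2.resize(im[50:150,240:410],None,fx=4.5,fy=4.5,interpolation=cv2.INTER_CUBIC))
for v in range(76,102,3):
    u=325;z=d[v,u];print(v,(T@[(u-cx)/f*z,-(v-cy)/f*z,-z,1])[:3].round(4))
print('left edge corners',ray('wrist',[(251,61),(399,61)],.018,T=T))
```

```text
endstop 323.84313725490193 127.01960784313725 [[ 0.42619581 -0.31819234  0.0225    ]]
pin px 318 330 79 97
76 [ 0.3866 -0.325   0.0178]
79 [ 0.3944 -0.3238  0.0625]
82 [ 0.3974 -0.3232  0.0722]
85 [ 0.4235 -0.3196  0.2948]
88 [ 0.4008 -0.3226  0.0689]
91 [ 0.4023 -0.3222  0.0656]
94 [ 0.4034 -0.322   0.0564]
97 [ 0.4033 -0.3218  0.0285]
100 [ 0.4049 -0.3214  0.0191]
left edge corners [[ 0.386959   -0.38533804  0.018     ]
 [ 0.36405632 -0.26902866  0.018     ]]
```

View pics/pin.png

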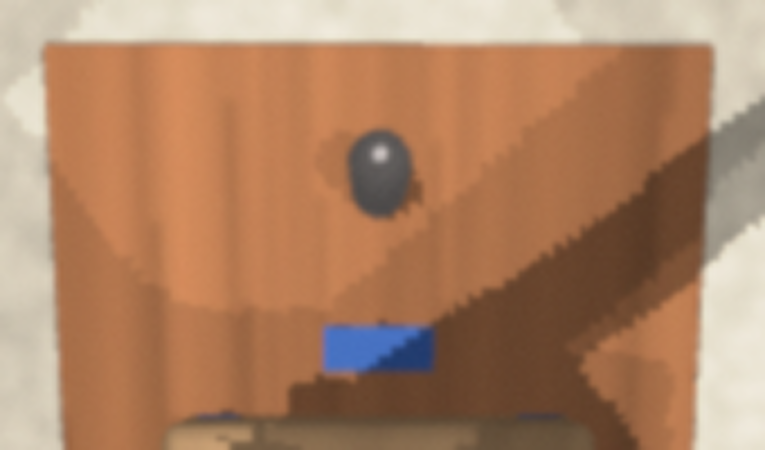

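The thin pin tip at (324,84), the end stop at (324,127) and the board end all agree with a jig centre of (0.487, -0.306) to about 1 mm. I'll lower the blank.

Run:
```python
from h import *
go((0.4873,-0.3061,0.035),-168.9)
```

```text
t 10.05 pos [ 0.4865 -0.305   0.119 ] yaw -168.85 w 0.0456 F [ 0.3 -0.  -0.2]
offset [0.336, -0.0024, -0.0058] angular [0.0005, 0.0018, -0.0005]
```

apply_moves:
  targets:
    - {"angular": [0, 0.002, 0], "offset": [0.11, -0.002, -0.006], "gripper": -0.4}
    - {"angular": [0, 0.002, 0], "offset": [0.22, -0.002, -0.006], "gripper": -0.4}
    - {"angular": [0, 0.002, 0], "offset": [0.3, -0.002, -0.006], "gripper": -0.4}
    - {"angular": [0, 0.002, 0], "offset": [0.336, -0.002, -0.006], "gripper": -0.4}
    - {"angular": [0, 0.002, 0], "offset": [0.336, -0.002, -0.006], "gripper": -0.4}

```text
t: 10.55
eef_pos: [0.4867, -0.3044, 0.0338]
eef_rot: [-0.545, 0.449, 0.548, 0.448]
ft_force: [-0.0, -0.6, -0.3]
gripper_width: 0.0457
```

Run:
```python
from h import *
go((0.4873,-0.3061,0.0115),-168.9)
im,d=vision.grab_frame('wrist');cv2.imwrite('pics/wj3.png',im)
```

```text
t 10.55 pos [ 0.4867 -0.3044  0.0338] yaw -168.77 w 0.0457 F [-0.  -0.6 -0.3]
offset [0.0892, -0.0012, -0.0075] angular [0.0015, 0.0013, -0.0015]
```

View pics/wj3.png

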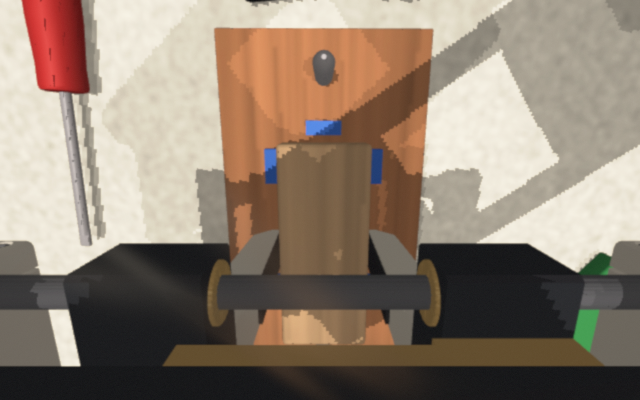

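Run:
```python
from h import *
s=r.sense();T=campose('wrist',s);Ti=np.linalg.inv
R0=R.from_quat(s['eef_rot']).as_matrix()
im=cv2.imread('pics/wj3.png');hsv=cv2.cvtColor(im,cv2.COLOR_BGR2HSV)
m=((hsv[...,0]>100)&(hsv[...,0]<130)&(hsv[...,1]>120)).astype(np.uint8);m[230:]=0;m[:100]=0
n,l,st,c=cv2.connectedComponentsWithStats(m)
for i in range(1,n):
    if st[i,4]<20: continue
    x,y,w,h=st[i,:4]
    for q,z in [((x,y),.024),((x+w,y+h),.024)]:
        P=ray('wrist',[q],z,T=T)[0];print(st[i],q,(R0.T@(P-s['eef_pos'])).round(4))
go((0.4873,-0.305,0.0115),-168.9)
```

```text
[306 121  35  14 472] (np.int32(306), np.int32(121)) [ 0.011   0.0656 -0.0115]
[306 121  35  14 472] (np.int32(341), np.int32(135)) [0.011  0.0578 0.0083]
[265 149  11  34 352] (np.int32(265), np.int32(149)) [ 0.011   0.0499 -0.0354]
[265 149  11  34 352] (np.int32(276), np.int32(183)) [ 0.011   0.03   -0.0297]
[371 149  11  34 319] (np.int32(371), np.int32(149)) [0.011  0.0499 0.0257]
[371 149  11  34 319] (np.int32(382), np.int32(183)) [0.011  0.0301 0.0329]
t 10.6 pos [ 0.4874 -0.3052  0.035 ] yaw -168.79 w 0.0457 F [-0.2  0.1 -0. ]
offset [0.0938, -0.0001, 0.001] angular [0.0013, 0.0002, -0.0007]
```

The image, with the tool at (0.4867, -0.3044), puts the stops symmetric about the tool within about 0.5 mm. The side stops read y = 30 to 50 mm as specified. I'll lower the last 23 mm and release.

apply_moves:
  targets:
    - {"angular": [0.001, 0, 0], "offset": [0.025, 0.002, 0.002], "gripper": -0.4}
    - {"angular": [0.001, 0, 0], "offset": [0.05, 0.002, 0.002], "gripper": -0.4}
    - {"angular": [0.001, 0, 0], "offset": [0.075, 0.002, 0.002], "gripper": -0.4}
    - {"angular": [0.001, 0, 0], "offset": [0.094, 0.002, 0.002], "gripper": -0.4}
    - {"angular": [0.001, 0, 0], "offset": [0.095, 0.002, 0.002], "gripper": -0.4}

```text
t: 11.1
eef_pos: [0.4866, -0.3048, 0.0107]
eef_rot: [-0.546, 0.449, 0.547, 0.449]
ft_force: [0.2, 1.1, -0.8]
gripper_width: 0.0458
```

Run:
```python
from h import *
go((0.4870,-0.305,0.0105),-168.9)
im,d=vision.grab_frame('wrist');cv2.imwrite('pics/wj4.png',im)
```

```text
t 11.1 pos [ 0.4866 -0.3048  0.0107] yaw -168.88 w 0.0458 F [ 0.2  1.1 -0.8]
offset [0.0007, -0.0015, -0.0012] angular [0.0002, 0.0005, -0.0009]
```

View pics/wj4.png

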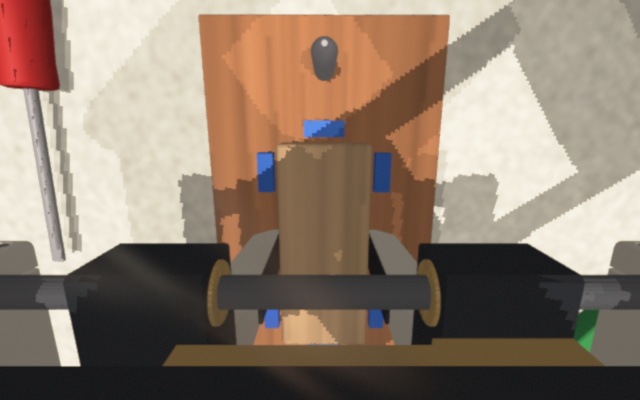

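The blank sits symmetrically between the stops, with edges at 279/370 against stops at 275/374. I'll release and rise.

apply_moves:
  targets:
    - {"angular": [0, 0, 0], "offset": [0.001, 0, 0], "gripper": 0.5}
    - {"angular": [0, 0, 0], "offset": [0.001, 0, 0], "gripper": 0.5}
    - {"angular": [0, 0, 0], "offset": [0.001, 0, 0], "gripper": 0.5}
    - {"angular": [0, 0, 0], "offset": [0.001, 0, 0], "gripper": 0.5}
    - {"angular": [0, 0, 0], "offset": [-0.02, 0, 0], "gripper": 0.5}

```text
t: 11.65
eef_pos: [0.4862, -0.3044, 0.0155]
eef_rot: [-0.545, 0.449, 0.547, 0.449]
ft_force: [-0.3, 0.5, -0.1]
gripper_width: 0.0696
```

apply_moves:
  targets:
    - {"angular": [0, 0, 0], "offset": [-0.1, 0, 0], "gripper": 1}
    - {"angular": [0, 0, 0], "offset": [-0.3, 0, 0], "gripper": 1}
    - {"angular": [0, 0, 0], "offset": [-0.5, 0, 0], "gripper": 1}
    - {"angular": [0, 0, 0], "offset": [-0.7, 0, 0], "gripper": 1}
    - {"angular": [0, 0, 0], "offset": [-0.9, 0.0, 0], "gripper": 1}

```text
t: 12.15
eef_pos: [0.4864, -0.3044, 0.2432]
eef_rot: [-0.545, 0.449, 0.547, 0.449]
ft_force: [0.8, -0.8, -1.1]
gripper_width: 0.093
```

Run:
```python
from h import *
im,d=vision.grab_frame('wrist')
s=r.sense();im,d=vision.grab_frame('wrist');cv2.imwrite('pics/wj5.png',im);np.save('wj5.npy',d);np.save('wj5T.npy',campose('wrist',s))
im,d=vision.grab_frame('side');cv2.imwrite('pics/sj5.png',cv2.resize(im[110:190,310:450],None,fx=5,fy=5,interpolation=cv2.INTER_CUBIC))
go((0.37,0.25,0.25),12)
print(r.sense()['qpos'].round(2))
```

```text
t 12.3 pos [ 0.4884 -0.3062  0.2454] yaw -168.87 w 0.0928 F [ 0.2  0.6 -0.6]
offset [-0.0317, 0.0354, 2.2742] angular [1.9903, 0.0031, 0.0057]
[-0.75  0.28  1.41 -0.    1.44 -2.52]
```

View pics/wj5.png

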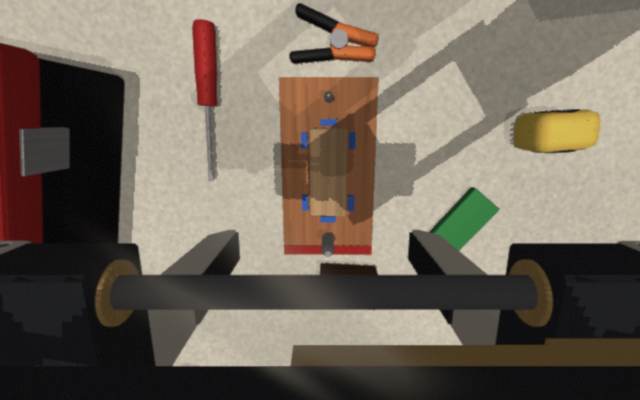

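View pics/sj5.png

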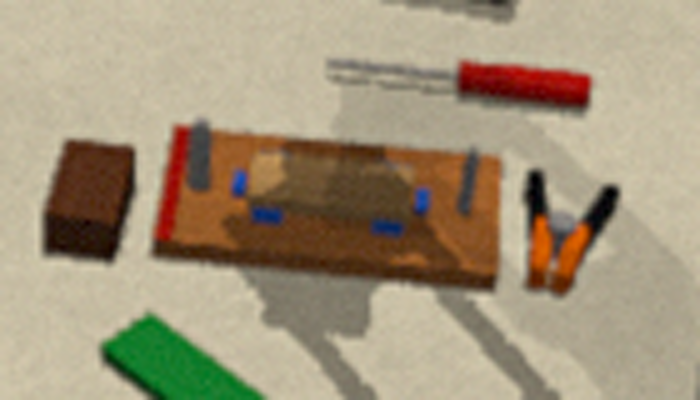

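The blank lies in the nest with clean gaps all round. I'll refine the jig from the pin tips here and get the coarse plate pose from the earlier wrist image.

Run:
```python
from h import *
T=np.load('wj5T.npy');im=cv2.imread('pics/wj5.png')
cv2.imwrite('pics/jc.png',cv2.resize(im[70:260,270:390],None,fx=3,fy=3,interpolation=cv2.INTER_CUBIC))
hsv=cv2.cvtColor(im,cv2.COLOR_BGR2HSV)
m=((hsv[...,0]>105)&(hsv[...,0]<125)&(hsv[...,1]>140)&(hsv[...,2]>50)).astype(np.uint8); m[230:]=0
n,l,st,c=cv2.connectedComponentsWithStats(m)
B=[];
for i in range(1,n):
    if st[i,4]>25: p=ray('wrist',c[i],.0225,T=T)[0,:2];B.append(p);print(c[i].round(1),p.round(4),st[i,4])
print('centre',np.mean(B,0))
M=np.array(vision.camera_params('wrist')['mount']);T2=np.eye(4);T2[:3,:3]=Rt(np.radians(26.8));T2[:3,3]=[.4801,.0181,.25];T2=T2@M
P=ray('wrist',[(117,17),(126,186),(99,52),(116,52),(100,155),(131,155)],.055,T=T2);print(P.round(4));d=P[0]-P[1];print(P[:2].mean(0),np.linalg.norm(d),np.degrees(np.arctan2(d[1],d[0])))
```

```text
[328.1 122. ] [ 0.4262 -0.3183] 74
[304. 140.] [ 0.4533 -0.3434] 75
[352. 140.] [ 0.4418 -0.2849] 75
[304.8 202.7] [ 0.5322 -0.328 ] 63
[350.5 202.3] [ 0.5201 -0.2698] 65
[327.5 218.8] [ 0.548  -0.2947] 64
centre [ 0.48693093 -0.30650315]
[[0.5355 0.2895 0.055 ]
 [0.3679 0.2235 0.055 ]
 [0.4944 0.2961 0.055 ]
 [0.5026 0.2798 0.055 ]
 [0.3891 0.2618 0.055 ]
 [0.4052 0.23   0.055 ]]
[0.45170291 0.25653691 0.055     ] 0.18012307401317584 21.494057530010263
```

View pics/jc.png

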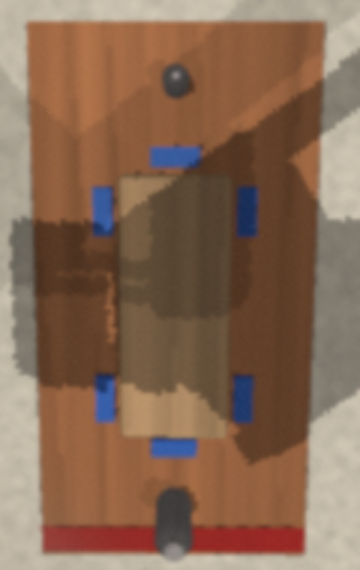

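The jig's refined centre is (0.487, -0.306) at yaw 11.1°. The plate's coarse centre is (0.452, 0.257) at yaw 21.5°, with a hole spacing of 180.1 mm (180 expected). I'll move to view the plate.

apply_moves:
  targets:
    - {"angular": [-0.115, 0, 0], "offset": [-0.03, -0.2, 0.95], "gripper": 1}
    - {"angular": [-0.115, 0, 0], "offset": [-0.03, -0.2, 0.95], "gripper": 1}
    - {"angular": [-0.115, 0, 0], "offset": [-0.03, -0.2, 0.95], "gripper": 1}
    - {"angular": [-0.115, 0, 0], "offset": [-0.03, -0.2, 0.95], "gripper": 1}
    - {"angular": [-0.115, 0, 0], "offset": [-0.03, -0.2, 0.95], "gripper": 1}

```text
t: 12.8
eef_pos: [0.4902, -0.0607, 0.2503]
eef_rot: [0.586, -0.399, -0.583, -0.397]
ft_force: [0.2, -0.2, 0.8]
gripper_width: 0.0929
```

Run:
```python
from h import *
go((0.531,0.288,0.25),-158.5)
```

```text
t 12.8 pos [ 0.4902 -0.0607  0.2503] yaw -158.51 w 0.0929 F [ 0.2 -0.2  0.8]
offset [-0.0037, -0.6628, 1.2382] angular [-0.0001, -0.0025, 0.0002]
```

apply_moves:
  targets:
    - {"angular": [0, 0, 0], "offset": [0, -0.5, 0.93], "gripper": 1}
    - {"angular": [0, 0, 0], "offset": [0, -0.5, 0.93], "gripper": 1}
    - {"angular": [0, 0, 0], "offset": [0, -0.5, 0.93], "gripper": 1}
    - {"angular": [0, 0, 0], "offset": [0, -0.5, 0.93], "gripper": 1}
    - {"angular": [0, 0, 0], "offset": [0, -0.5, 0.93], "gripper": 1}

```text
t: 13.3
eef_pos: [0.5184, 0.1869, 0.2479]
eef_rot: [0.585, -0.399, -0.584, -0.397]
ft_force: [1.5, 0.2, 0.7]
gripper_width: 0.0927
```

Run:
```python
from h import *
go((0.531,0.288,0.25),-158.5)
```

```text
t 13.3 pos [0.5184 0.1869 0.2479] yaw -158.51 w 0.0927 F [1.5 0.2 0.7]
offset [-0.0103, -0.1951, 0.3578] angular [-0.0001, -0.0022, -0.0016]
```

apply_moves:
  targets:
    - {"angular": [0, 0, 0], "offset": [-0.01, -0.195, 0.358], "gripper": 1}
    - {"angular": [0, 0, 0], "offset": [-0.01, -0.195, 0.358], "gripper": 1}
    - {"angular": [0, 0, 0], "offset": [-0.01, -0.195, 0.358], "gripper": 1}
    - {"angular": [0, 0, 0], "offset": [-0.01, -0.195, 0.358], "gripper": 1}
    - {"angular": [0, 0, 0], "offset": [-0.01, -0.195, 0.358], "gripper": 1}

```text
t: 13.8
eef_pos: [0.5304, 0.2869, 0.2487]
eef_rot: [0.585, -0.4, -0.584, -0.396]
ft_force: [-0.8, 0.6, -0.3]
gripper_width: 0.0928
```

Run:
```python
from h import *
im,d=vision.grab_frame('wrist')
s=r.sense();im,d=vision.grab_frame('wrist');cv2.imwrite('pics/wp.png',im);np.save('wp.npy',d);T=campose('wrist',s);np.save('wpT.npy',T);print((s['eef_pos']-r.sense()['eef_pos']).round(4),s['eef_pos'])
cv2.imwrite('pics/pc.png',cv2.resize(im[30:280,230:420],None,fx=2.4,fy=2.4,interpolation=cv2.INTER_CUBIC))
hsv=cv2.cvtColor(im,cv2.COLOR_BGR2HSV)
m=(hsv[...,2]<60).astype(np.uint8);m[235:]=0
print('dark',*rect(m,'wrist',0.093,T,150),sep='\n')
```

```text
[-0.0002  0.0001 -0.0004] [0.53066601 0.2865214  0.24919584]
dark
([300.0, 230.0], 0.5834, 0.2776, 43, 13, -68.5)
([502.0, 188.0], 0.4638, 0.4593, 53, 45, 90.0)
([324.0, 103.0], 0.4549, 0.2538, 98, 21, 21.9)
([34.0, 53.0], 0.5203, -0.024, 92, 33, -8.1)
([622.0, 26.0], 0.2918, 0.4873, 63, 39, 34.2)
```

View pics/wp.png

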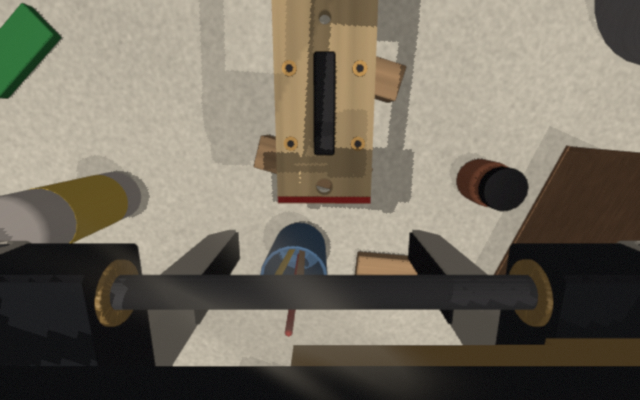

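View pics/pc.png

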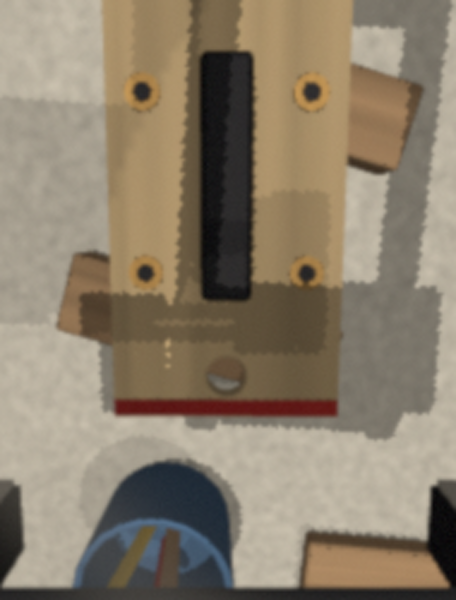

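The wrist view shows the handle at (324,103), bushings at (289,68), (360,68), (291,144) and (358,144), the red stripe at (324,200) and a pin hole at (324,186).

Run:
```python
from h import *
T=np.load('wpT.npy')
P=ray('wrist',[(289.2,68.3),(360,68.3),(290.8,143.8),(357.9,143.8),(324.2,186.3),(324,18)],.055,T=T);print(P.round(4))
print('bush',P[:4].mean(0),'holes',P[4:].mean(0),np.linalg.norm(P[4]-P[5]))
for a,b in [(2,0),(3,1),(4,5)]: d=P[a]-P[b];print(np.degrees(np.arctan2(d[1],d[0])))
go((0.4535,0.2545,0.15),-158.2)
d=np.load('wp.npy');f,cx,cy=K(vision.camera_params('wrist'))
for u,v in [(324,90),(340,60),(300,110)]:
    z=d[v,u];print((T@[(u-cx)/f*z,-(v-cy)/f*z,-z,1])[:3].round(4))
```

```text
[[0.4307 0.2046 0.055 ]
 [0.4028 0.2757 0.055 ]
 [0.5055 0.2338 0.055 ]
 [0.4776 0.3048 0.055 ]
 [0.5373 0.2871 0.055 ]
 [0.3713 0.2216 0.055 ]]
bush [0.45416086 0.25471431 0.055     ] holes [0.45431749 0.25436236 0.055     ] 0.17844214209551676
21.320414297970988
21.254796572323965
21.540768803533012
t 13.9 pos [0.5309 0.2864 0.2496] yaw -158.61 w 0.0928 F [ 0.3 -0.7 -0.3]
offset [0.3995, 0.3333, -0.0043] angular [-0.0046, -0.0024, -0.0022]
[0.4411 0.2492 0.0927]
[0.4031 0.2525 0.0556]
[0.467  0.2305 0.0538]
```

apply_moves:
  targets:
    - {"angular": [0, 0, 0], "offset": [0.1, 0.18, -0.002], "gripper": 1}
    - {"angular": [0, 0, 0], "offset": [0.25, 0.33, -0.002], "gripper": 1}
    - {"angular": [0, 0, 0], "offset": [0.4, 0.333, -0.002], "gripper": 1}
    - {"angular": [0, 0, 0], "offset": [0.4, 0.333, -0.002], "gripper": 1}
    - {"angular": [0, 0, 0], "offset": [0.4, 0.333, -0.002], "gripper": 1}

```text
t: 14.4
eef_pos: [0.4542, 0.2542, 0.1508]
eef_rot: [0.584, -0.401, -0.583, -0.397]
ft_force: [-0.1, -0.1, -0.6]
gripper_width: 0.0927
```

Run:
```python
from h import *
go((0.4537,0.255,0.047),-158.6)
```

```text
t 14.4 pos [0.4542 0.2542 0.1508] yaw -158.72 w 0.0927 F [-0.1 -0.1 -0.6]
offset [0.4152, -0.0007, 0.0051] angular [-0.0013, -0.0025, -0.002]
```

apply_moves:
  targets:
    - {"angular": [-0.001, -0.002, -0.002], "offset": [0.12, 0, 0.004], "gripper": 1}
    - {"angular": [-0.001, -0.002, -0.002], "offset": [0.24, 0, 0.004], "gripper": 1}
    - {"angular": [-0.001, -0.002, -0.002], "offset": [0.34, 0, 0.004], "gripper": 1}
    - {"angular": [-0.001, -0.002, -0.002], "offset": [0.4, 0, 0.004], "gripper": 1}
    - {"angular": [-0.001, -0.002, -0.002], "offset": [0.41, 0, 0.004], "gripper": 1}

```text
t: 14.9
eef_pos: [0.4555, 0.2547, 0.0487]
eef_rot: [0.584, -0.399, -0.583, -0.399]
ft_force: [0.2, 0.0, 0.1]
gripper_width: 0.0928
```

Run:
```python
from h import *
go((0.4537,0.255,0.047),-158.6)
im,d=vision.grab_frame('wrist');cv2.imwrite('pics/wp2.png',im)
```

```text
t 14.9 pos [0.4555 0.2547 0.0487] yaw -158.67 w 0.0928 F [0.2 0.  0.1]
offset [0.0068, 0.0062, 0.0036] angular [-0.0008, -0.0006, 0.0006]
```

View pics/wp2.png

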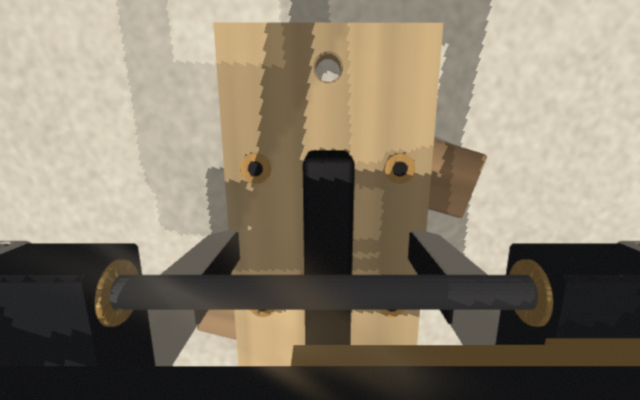

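apply_moves:
  targets:
    - {"angular": [0, 0, 0], "offset": [0.004, 0.006, 0.003], "gripper": 0.4}
    - {"angular": [0, 0, 0], "offset": [0.004, 0.006, 0.003], "gripper": 0}
    - {"angular": [0, 0, 0], "offset": [0.004, 0.006, 0.003], "gripper": -0.4}
    - {"angular": [0, 0, 0], "offset": [0.004, 0.006, 0.003], "gripper": -0.8}
    - {"angular": [0, 0, 0], "offset": [0.004, 0.006, 0.003], "gripper": -0.8}
  squeeze: 40

```text
t: 15.45
eef_pos: [0.4542, 0.2551, 0.0486]
eef_rot: [0.585, -0.398, -0.583, -0.399]
ft_force: [0.2, 0.1, 1.3]
gripper_width: 0.0576
```

apply_moves:
  targets:
    - {"angular": [0, 0, 0], "offset": [0, 0, 0], "gripper": -0.8}
    - {"angular": [0, 0, 0], "offset": [0, 0, 0], "gripper": -0.8}
    - {"angular": [0, 0, 0], "offset": [0, 0, 0], "gripper": -0.8}
    - {"angular": [0, 0, 0], "offset": [0, 0, 0], "gripper": -0.8}
    - {"angular": [0, 0, 0], "offset": [0, 0, 0], "gripper": -0.8}

```text
t: 15.95
eef_pos: [0.454, 0.2553, 0.0485]
eef_rot: [0.585, -0.398, -0.583, -0.399]
ft_force: [-0.7, 1.5, -1.1]
gripper_width: 0.022
```

Run:
```python
from h import *
go((0.4537,0.255,0.047),-158.6)
im,d=vision.grab_frame('wrist');cv2.imwrite('pics/wp3.png',im)
```

```text
t 15.95 pos [0.454  0.2553 0.0485] yaw -158.67 w 0.022 F [-0.7  1.5 -1.1]
offset [0.0061, 0.0017, -0.0008] angular [-0.0008, -0.0003, 0.0015]
```

View pics/wp3.png

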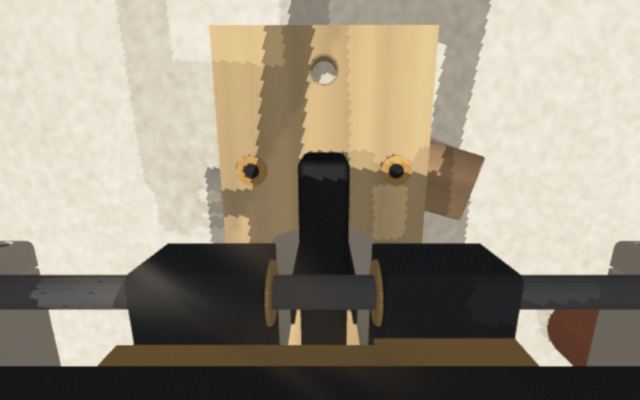

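The handle is gripped at 22.0 mm. I'll lift gently.

apply_moves:
  targets:
    - {"angular": [0, 0, 0], "offset": [-0.03, 0, 0], "gripper": -0.9}
    - {"angular": [0, 0, 0], "offset": [-0.07, 0, 0], "gripper": -0.9}
    - {"angular": [0, 0, 0], "offset": [-0.13, 0, 0], "gripper": -0.9}
    - {"angular": [0, 0, 0], "offset": [-0.21, 0, 0], "gripper": -0.9}
    - {"angular": [0, 0, 0], "offset": [-0.29, 0, 0], "gripper": -0.9}

```text
t: 16.5
eef_pos: [0.4533, 0.255, 0.1218]
eef_rot: [0.584, -0.399, -0.584, -0.399]
ft_force: [0.5, -0.3, -6.2]
gripper_width: 0.0213
```

apply_moves:
  targets:
    - {"angular": [0, 0, 0], "offset": [-0.08, 0, 0], "gripper": -0.9}
    - {"angular": [0, 0, 0], "offset": [-0.12, 0, 0], "gripper": -0.9}
    - {"angular": [0, 0, 0], "offset": [-0.13, 0, 0], "gripper": -0.9}
    - {"angular": [0, 0, 0], "offset": [-0.13, 0, 0], "gripper": -0.9}
    - {"angular": [0, 0, 0], "offset": [-0.13, 0, 0], "gripper": -0.9}

```text
t: 17.0
eef_pos: [0.4524, 0.2547, 0.1532]
eef_rot: [-0.584, 0.399, 0.584, 0.398]
ft_force: [-0.2, 0.2, -6.4]
gripper_width: 0.0216
```

```bash
cat > rel.py <<'E'
from h import *
import sys
s=r.sense();im,d=vision.grab_frame('wrist');cv2.imwrite('pics/%s.png'%sys.argv[1],im);np.save(sys.argv[1]+'.npy',d)
f,cx,cy=K(vision.camera_params('wrist'));M=np.array(vision.camera_params('wrist')['mount'])
R0=R.from_quat(s['eef_rot']).as_matrix()
# fit plane to plate top in tool frame
hsv=cv2.cvtColor(im,cv2.COLOR_BGR2HSV)
vs,us=np.nonzero((d>0.12)&(d<0.185)&(np.arange(400)[:,None]<240)&(hsv[...,1]>60))
z=d[vs,us];Q=(M@np.stack([(us-cx)/f*z,-(vs-cy)/f*z,-z,np.ones_like(z)]))[:3].T
k=(Q[:,0]>-.05)&(Q[:,0]<-.018)
Q=Q[k];A=np.c_[Q[:,1:],np.ones(len(Q))]
for _ in range(3):
    c=np.linalg.lstsq(A,Q[:,0],rcond=None)[0];e=abs(A@c-Q[:,0]);g=e<max(.003,np.median(e)*2);A,Q=A[g],Q[g]
n=R0@np.array([-1,c[0],c[1]]);n/=np.linalg.norm(n)
print('pts',len(Q),'top at tool x',c[2].round(4),'slopes',c[:2].round(4),'tilt',np.arccos(n[2]).round(4),'normal',n.round(4))
go((0.4537,0.255,0.15),-158.6)
E
python3 rel.py wp4
```

```text
pts 172 top at tool x -0.0436 slopes [0.0361 0.0017] tilt 0.035 normal [-0.0333 -0.0106  0.9994]
t 17.05 pos [0.4524 0.2547 0.1531] yaw -158.67 w 0.0219 F [ 0.5  0.7 -5.9]
offset [0.0125, -0.0051, -0.0009] angular [-0.0008, -0.0003, -0.0008]
```

View pics/wp4.png

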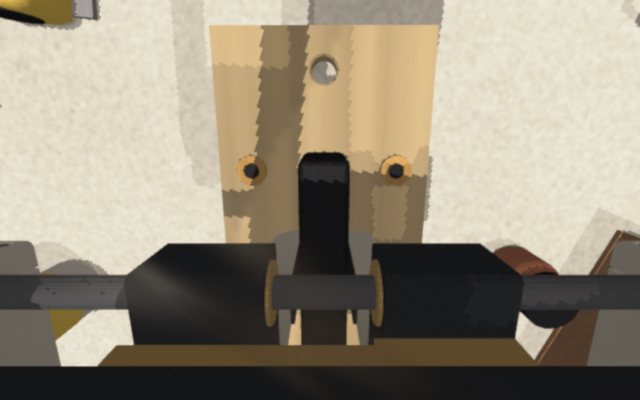

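```bash
sed -i 's/(d>0.12)&(d<0.185)/(d>0.12)\&(d<0.21)/; s/k=.*/k=(Q[:,0]>-.025)\&(Q[:,0]<.008)/' rel.py
cat >> rel.py <<'E'
# points on plate top in tool frame
def pt(u,v):
    rr=M[:3,:3]@np.array([(u-cx)/f,-(v-cy)/f,-1.]);o=M[:3,3]
    t=(c[0]*o[1]+c[1]*o[2]+c[2]-o[0])/(rr[0]-c[0]*rr[1]-c[1]*rr[2]);return (o+t*rr).round(4)
print('hole',pt(323.5,70),'bush',pt(251,171),pt(396.5,171),'edge',pt(324,25))
print('plate left/right edge at row 100',[pt(u,100) for u in ( (np.nonzero(np.abs(np.diff(d[100]))>.02)[0]) )][:6])
E
python3 rel.py wp5
```

```text
pts 40055 top at tool x -0.0067 slopes [-0.0017  0.0011] tilt 0.0034 normal [0.0022 0.0026 1.    ]
t 17.1 pos [0.4525 0.2548 0.1532] yaw -158.67 w 0.0218 F [-0.3 -0.2 -6.3]
offset [0.0126, -0.0047, -0.0009] angular [-0.0008, -0.0003, -0.0008]
hole [-0.0068  0.0902 -0.0017] bush [-0.0068  0.04   -0.0402] [-0.0067  0.0401  0.037 ] edge [-0.0069  0.1103 -0.0015]
plate left/right edge at row 100 [array([-0.007 ,  0.076 , -0.1309]), array([-0.007 ,  0.076 , -0.1304]), array([-0.0069,  0.076 , -0.0569]), array([-0.0068,  0.076 ,  0.0529])]
```

The plate hangs level (0.003 rad), its underside 8.3 mm ahead along tool x, and its centre is within 0.5 mm of the tool axis. I'll carry it to the jig.

Run:
```python
from h import *
go((0.462,0.06,0.155),-164)
```

```text
t 17.1 pos [0.4525 0.2548 0.1532] yaw -158.67 w 0.0218 F [-0.3 -0.2 -6.3]
offset [-0.0067, 0.2481, -0.7395] angular [0.0592, -0.0004, -0.0007]
```

apply_moves:
  targets:
    - {"angular": [0.005, 0, 0], "offset": [0, 0.02, -0.07], "gripper": -0.9}
    - {"angular": [0.015, 0, 0], "offset": [0, 0.07, -0.2], "gripper": -0.9}
    - {"angular": [0.03, 0, 0], "offset": [0, 0.13, -0.38], "gripper": -0.9}
    - {"angular": [0.045, 0, 0], "offset": [0, 0.19, -0.56], "gripper": -0.9}
    - {"angular": [0.06, 0, 0], "offset": [0, 0.25, -0.74], "gripper": -0.9}

```text
t: 17.6
eef_pos: [0.4611, 0.0583, 0.1527]
eef_rot: [-0.564, 0.427, 0.565, 0.425]
ft_force: [1.9, -0.4, -6.1]
gripper_width: 0.0218
```

Run:
```python
from h import *
go((0.480,-0.15,0.155),-168.9)
```

```text
t 17.6 pos [0.4611 0.0583 0.1527] yaw -164.07 w 0.0218 F [ 1.9 -0.4 -6.1]
offset [-0.0085, 0.1558, -0.8219] angular [0.0537, -0.0003, -0.0012]
```

apply_moves:
  targets:
    - {"angular": [0.01, 0, 0], "offset": [-0.005, 0.03, -0.18], "gripper": -0.9}
    - {"angular": [0.02, 0, 0], "offset": [-0.008, 0.07, -0.36], "gripper": -0.9}
    - {"angular": [0.035, 0, 0], "offset": [-0.008, 0.1, -0.54], "gripper": -0.9}
    - {"angular": [0.05, 0, 0], "offset": [-0.008, 0.13, -0.7], "gripper": -0.9}
    - {"angular": [0.054, 0, -0.001], "offset": [-0.008, 0.156, -0.82], "gripper": -0.9}

```text
t: 18.1
eef_pos: [0.4797, -0.1523, 0.1543]
eef_rot: [-0.545, 0.45, 0.545, 0.45]
ft_force: [0.4, 0.6, -6.3]
gripper_width: 0.0213
```

Run:
```python
from h import *
go((0.4868,-0.3053,0.155),-168.9)
```

```text
t 18.1 pos [ 0.4797 -0.1523  0.1543] yaw -169.06 w 0.0213 F [ 0.4  0.6 -6.3]
offset [-0.0024, 0.0882, -0.6063] angular [-0.0018, -0.0004, -0.0005]
```

apply_moves:
  targets:
    - {"angular": [-0.001, 0, 0], "offset": [-0.002, 0.025, -0.17], "gripper": -0.9}
    - {"angular": [-0.002, 0, 0], "offset": [-0.002, 0.05, -0.34], "gripper": -0.9}
    - {"angular": [-0.002, 0, 0], "offset": [-0.002, 0.07, -0.48], "gripper": -0.9}
    - {"angular": [-0.002, 0, 0], "offset": [-0.002, 0.083, -0.57], "gripper": -0.9}
    - {"angular": [-0.002, 0, 0], "offset": [-0.002, 0.088, -0.606], "gripper": -0.9}

```text
t: 18.6
eef_pos: [0.4864, -0.3077, 0.1538]
eef_rot: [-0.545, 0.45, 0.546, 0.449]
ft_force: [-0.1, -0.0, -6.3]
gripper_width: 0.0219
```

Run:
```python
from h import *
s=r.sense();im,d=vision.grab_frame('wrist');cv2.imwrite('pics/wp6.png',im)
im,d=vision.grab_frame('side');cv2.imwrite('pics/sp6.png',cv2.resize(im[60:220,290:470],None,fx=4,fy=3.7,interpolation=cv2.INTER_CUBIC))
go((0.4868,-0.3053,0.1),-168.9)
```

```text
t 18.7 pos [ 0.4864 -0.3059  0.1539] yaw -168.98 w 0.0218 F [-0.4 -0.2 -5.5]
offset [0.2158, -0.0023, 0.002] angular [-0.0009, 0.0005, -0.0011]
```

View pics/wp6.png

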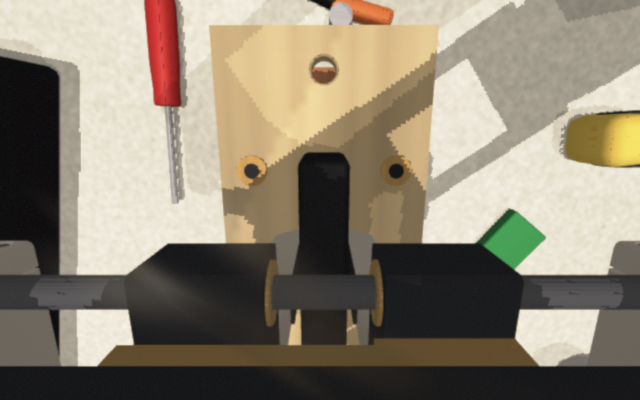

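View pics/sp6.png

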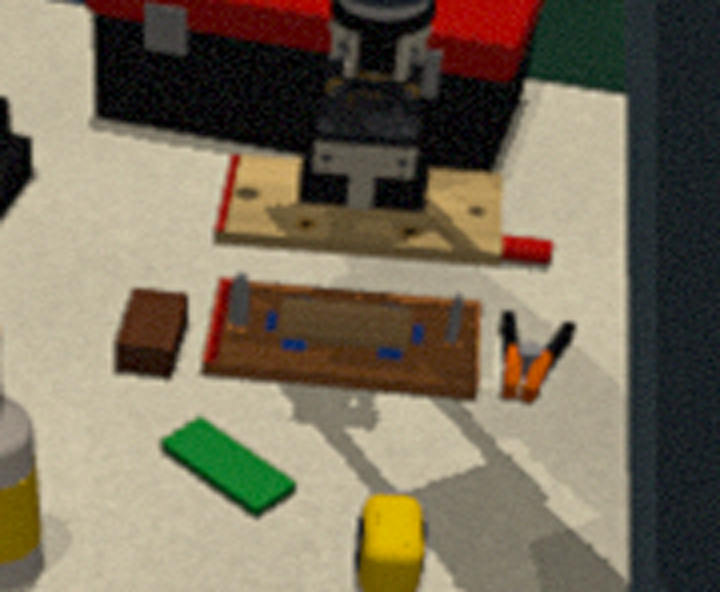

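The red ends match, and the plate is level over the jig. I'll lower to about 14 mm above the pin tips and look through the hole.

apply_moves:
  targets:
    - {"angular": [-0.001, 0, 0], "offset": [0.06, -0.002, 0.002], "gripper": -0.9}
    - {"angular": [-0.001, 0, 0], "offset": [0.12, -0.002, 0.002], "gripper": -0.9}
    - {"angular": [-0.001, 0, 0], "offset": [0.18, -0.002, 0.002], "gripper": -0.9}
    - {"angular": [-0.001, 0, 0], "offset": [0.225, -0.002, 0.002], "gripper": -0.9}
    - {"angular": [-0.001, 0, 0], "offset": [0.236, -0.002, 0.002], "gripper": -0.9}

```text
t: 19.2
eef_pos: [0.486, -0.3031, 0.0934]
eef_rot: [-0.545, 0.449, 0.548, 0.449]
ft_force: [-1.1, -0.1, -5.8]
gripper_width: 0.022
```

Run:
```python
from h import *
s=r.sense();im,d=vision.grab_frame('wrist');cv2.imwrite('pics/wp7.png',cv2.resize(im[20:130,250:400],None,fx=5,fy=5,interpolation=cv2.INTER_CUBIC))
print(s['eef_pos'])
go((0.4868,-0.3053,0.1),-168.9)
```

```text
[ 0.48597275 -0.30313855  0.09340229]
t 19.25 pos [ 0.4863 -0.3037  0.0938] yaw -168.83 w 0.0216 F [ 0.6  0.6 -7.4]
offset [-0.0248, -0.0008, -0.0066] angular [0.0007, 0.0019, -0.0019]
```

View pics/wp7.png

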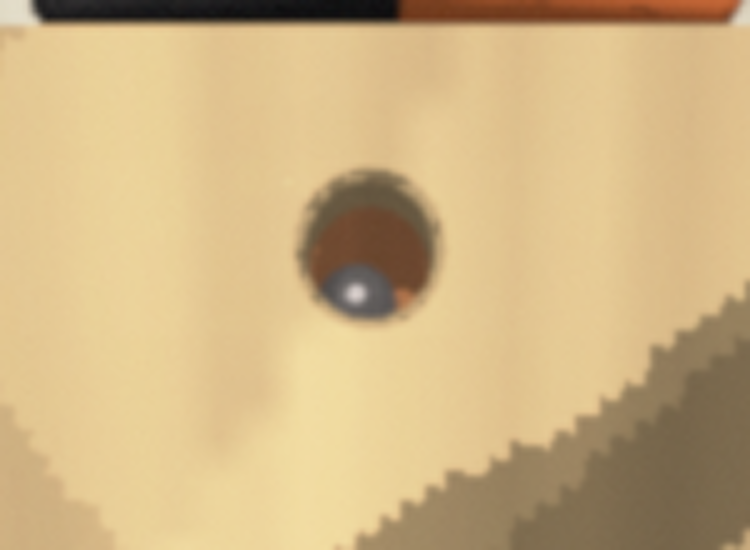

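```bash
cat >> h.py <<'E'
def toolpt(u,v,x):
    p=vision.camera_params('wrist');f,cx,cy=K(p);M=np.array(p['mount'])
    rr=M[:3,:3]@np.array([(u-cx)/f,-(v-cy)/f,-1.]);o=M[:3,3];return (o+rr*(x-o[0])/rr[0]).round(4)
E
python3 - <<'E'
from h import *
print('pin',toolpt(321.4,78.4,.0204),'hole',toolpt(323.8,69,-.0067))
E
```

```text
pin [ 0.0204  0.0894 -0.0029] hole [-0.0067  0.0903 -0.0015]
```

The pin is about 1 mm off in y and 1.4 mm off in z from the hole axis. I'll trim and go down slowly, 10 mm first.

Run:
```python
from h import *
go((0.4869,-0.3046,0.083),-168.9)
```

```text
t 19.25 pos [ 0.4863 -0.3037  0.0938] yaw -168.83 w 0.0216 F [ 0.6  0.6 -7.4]
offset [0.0432, -0.002, -0.0041] angular [0.0007, 0.0019, -0.0019]
```

apply_moves:
  targets:
    - {"angular": [0, 0.002, -0.002], "offset": [0, -0.002, -0.004], "gripper": -0.9}
    - {"angular": [0, 0.002, -0.002], "offset": [0.012, -0.002, -0.004], "gripper": -0.9}
    - {"angular": [0, 0.002, -0.002], "offset": [0.024, -0.002, -0.004], "gripper": -0.9}
    - {"angular": [0, 0.002, -0.002], "offset": [0.036, -0.002, -0.004], "gripper": -0.9}
    - {"angular": [0, 0.002, -0.002], "offset": [0.043, -0.002, -0.004], "gripper": -0.9}

```text
t: 19.75
eef_pos: [0.4868, -0.3046, 0.0828]
eef_rot: [0.546, -0.449, -0.546, -0.449]
ft_force: [-0.4, 0.0, -6.8]
gripper_width: 0.0218
```

Run:
```python
from h import *
s=r.sense();im,d=vision.grab_frame('wrist');cv2.imwrite('pics/wp8.png',cv2.resize(im[20:130,250:400],None,fx=5,fy=5,interpolation=cv2.INTER_CUBIC))
go((0.4869,-0.3046,0.073),-168.9)
```

```text
t 19.8 pos [ 0.4866 -0.3044  0.0825] yaw -168.84 w 0.0219 F [-0.3 -1.  -6.6]
offset [0.0381, -0.0009, -0.001] angular [0.0007, 0.0002, -0.0002]
```

View pics/wp8.png

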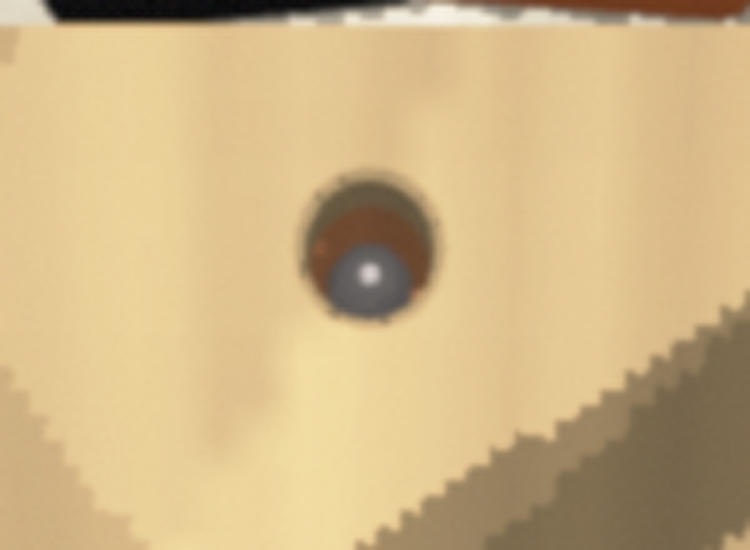

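The tip now sits centred laterally in the hole at (369,273), with the hole at (369,245). The remaining row offset is perspective. I'll continue slowly onto the pins.

apply_moves:
  targets:
    - {"angular": [0, 0, 0], "offset": [0.014, -0.001, -0.001], "gripper": -0.9}
    - {"angular": [0, 0, 0], "offset": [0.028, -0.001, -0.001], "gripper": -0.9}
    - {"angular": [0, 0, 0], "offset": [0.042, -0.001, -0.001], "gripper": -0.9}
    - {"angular": [0, 0, 0], "offset": [0.056, -0.001, -0.001], "gripper": -0.9}
    - {"angular": [0, 0, 0], "offset": [0.066, -0.001, -0.001], "gripper": -0.9}

```text
t: 20.3
eef_pos: [0.4868, -0.3045, 0.0656]
eef_rot: [-0.546, 0.449, 0.547, 0.449]
ft_force: [-0.4, 0.2, -5.8]
gripper_width: 0.0218
```

```bash
python3 rel.py wp9
python3 - <<'E'
from h import *
im=cv2.imread('pics/wp9.png');cv2.imwrite('pics/wp9c.png',cv2.resize(im[20:130,250:400],None,fx=5,fy=5,interpolation=cv2.INTER_CUBIC))
im,d=vision.grab_frame('side');cv2.imwrite('pics/sp9.png',cv2.resize(im[100:200,310:450],None,fx=5,fy=5,interpolation=cv2.INTER_CUBIC))
go((0.4869,-0.3046,0.045),-168.9)
E
```

```text
pts 40090 top at tool x -0.0067 slopes [-0.0012  0.0011] tilt 0.0018 normal [1.7e-03 6.0e-04 1.0e+00]
t 20.35 pos [ 0.4866 -0.3044  0.0652] yaw -168.84 w 0.0221 F [-0.4 -0.4 -6.8]
offset [-0.3367, -0.3033, 2.221] angular [-0.1138, 0.0008, -0.0005]
hole [-0.0068  0.0899 -0.0016] bush [-0.0068  0.0397 -0.04  ] [-0.0067  0.0398  0.0371] edge [-0.0068  0.11   -0.0014]
plate left/right edge at row 100 [array([-0.0069,  0.0757, -0.0694]), array([-0.0069,  0.0757, -0.0689]), array([-0.0068,  0.0757, -0.0598]), array([-0.0068,  0.0757, -0.0593]), array([-0.0068,  0.0757, -0.0568]), array([-0.0068,  0.0757, -0.0417])]
t 20.4 pos [ 0.4867 -0.3044  0.0655] yaw -168.84 w 0.0219 F [ 0.6  0.8 -5.8]
offset [0.082, -0.0008, -0.0012] angular [0.0006, 0.0007, -0.0005]
```

View pics/wp9c.png

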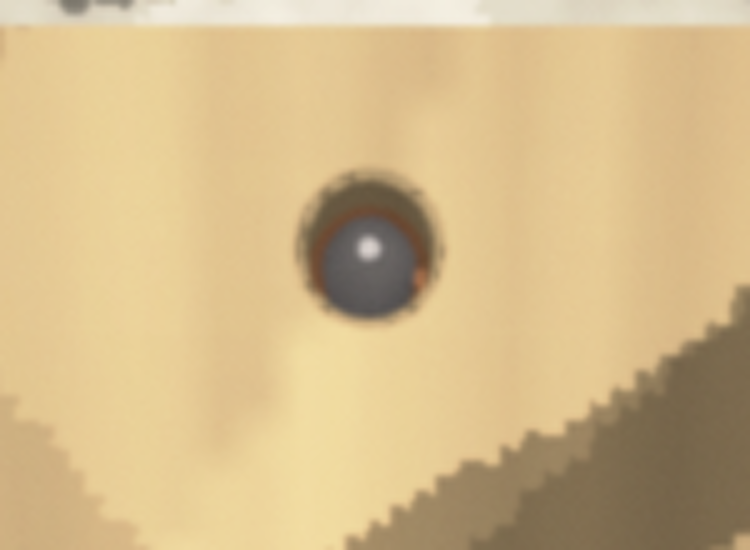

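View pics/sp9.png

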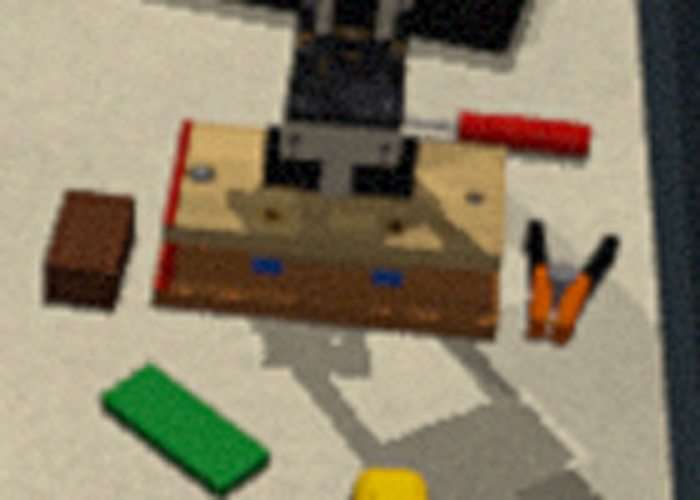

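It's on both pins, tilt 0.002 rad and only the plate's weight on the wrist. I'll continue down.

apply_moves:
  targets:
    - {"angular": [0, 0, 0], "offset": [0.014, -0.001, -0.001], "gripper": -0.9}
    - {"angular": [0, 0, 0], "offset": [0.028, -0.001, -0.001], "gripper": -0.9}
    - {"angular": [0, 0, 0], "offset": [0.042, -0.001, -0.001], "gripper": -0.9}
    - {"angular": [0, 0, 0], "offset": [0.056, -0.001, -0.001], "gripper": -0.9}
    - {"angular": [0, 0, 0], "offset": [0.07, -0.001, -0.001], "gripper": -0.9}

```text
t: 20.9
eef_pos: [0.4869, -0.3045, 0.0477]
eef_rot: [-0.546, 0.449, 0.547, 0.449]
ft_force: [0.1, -0.6, -5.7]
gripper_width: 0.0216
```

Run:
```python
from h import *
go((0.4869,-0.3046,0.0413),-168.9)
```

```text
t 20.9 pos [ 0.4869 -0.3045  0.0477] yaw -168.84 w 0.0216 F [ 0.1 -0.6 -5.7]
offset [0.0254, 0.0001, -0.0002] angular [0.0006, 0.0008, -0.0006]
```

apply_moves:
  targets:
    - {"angular": [0, 0, 0], "offset": [0.007, 0, 0], "gripper": -0.9}
    - {"angular": [0, 0, 0], "offset": [0.014, 0, 0], "gripper": -0.9}
    - {"angular": [0, 0, 0], "offset": [0.02, 0, 0], "gripper": -0.9}
    - {"angular": [0, 0, 0], "offset": [0.025, 0, 0], "gripper": -0.9}
    - {"angular": [0, 0, 0], "offset": [0.026, 0, 0], "gripper": -0.9}

```text
t: 21.4
eef_pos: [0.487, -0.3046, 0.0416]
eef_rot: [-0.546, 0.449, 0.547, 0.449]
ft_force: [-2.4, 0.5, 0.3]
gripper_width: 0.0218
```

Run:
```python
from h import *
go((0.4869,-0.3046,0.0413),-168.9)
```

```text
t 21.4 pos [ 0.487  -0.3046  0.0416] yaw -168.84 w 0.0218 F [-2.4  0.5  0.3]
offset [0.0013, 0.0003, 0.0002] angular [0.0007, 0.0005, -0.0005]
```

The wrist load has gone to about 0 N at the expected height, so the plate rests on the blank. I'll check the tilt, then release.

```bash
python3 rel.py wp10 | head -1
```

```text
pts 39993 top at tool x -0.0067 slopes [-0.0001  0.0013] tilt 0.0009 normal [7.e-04 6.e-04 1.e+00]
```

apply_moves:
  targets:
    - {"angular": [0, 0, 0], "offset": [0, 0, 0], "gripper": -0.3}
    - {"angular": [0, 0, 0], "offset": [0, 0, 0], "gripper": 0}
    - {"angular": [0, 0, 0], "offset": [0, 0, 0], "gripper": 0.3}
    - {"angular": [0, 0, 0], "offset": [0, 0, 0], "gripper": 0.3}
    - {"angular": [0, 0, 0], "offset": [0, 0, 0], "gripper": 0.3}

```text
t: 21.95
eef_pos: [0.4871, -0.3048, 0.0418]
eef_rot: [-0.546, 0.449, 0.546, 0.449]
ft_force: [0.5, 0.3, 0.5]
gripper_width: 0.0572
```

apply_moves:
  targets:
    - {"angular": [0, 0, 0], "offset": [-0.05, 0, 0], "gripper": 0.5}
    - {"angular": [0, 0, 0], "offset": [-0.15, 0, 0], "gripper": 0.5}
    - {"angular": [0, 0, 0], "offset": [-0.3, 0, 0], "gripper": 0.5}
    - {"angular": [0, 0, 0], "offset": [-0.5, 0, 0], "gripper": 0.5}
    - {"angular": [0, 0, 0], "offset": [-0.7, 0, 0], "gripper": 0.5}

```text
t: 22.45
eef_pos: [0.4868, -0.3044, 0.2192]
eef_rot: [-0.546, 0.449, 0.547, 0.449]
ft_force: [0.7, -1.2, -0.2]
gripper_width: 0.0696
```

apply_moves:
  targets:
    - {"angular": [0, 0, 0], "offset": [-0.1, -0.36, 0], "gripper": 0.5}
    - {"angular": [0, 0, 0], "offset": [-0.1, -0.36, 0], "gripper": 0.5}
    - {"angular": [0, 0, 0], "offset": [-0.1, -0.36, 0], "gripper": 0.5}
    - {"angular": [0, 0, 0], "offset": [-0.1, -0.36, 0], "gripper": 0.5}
    - {"angular": [0, 0, 0], "offset": [-0.1, -0.36, 0], "gripper": 0.5}

```text
t: 22.95
eef_pos: [0.5739, -0.2869, 0.2437]
eef_rot: [-0.545, 0.449, 0.547, 0.449]
ft_force: [0.1, 0.3, -0.3]
gripper_width: 0.0697
```

Run:
```python
from h import *
im,d=vision.grab_frame('wrist')
s=r.sense();im,d=vision.grab_frame('wrist');cv2.imwrite('pics/wf.png',im);T=campose('wrist',s)
f,cx,cy=K(vision.camera_params('wrist'))
hsv=cv2.cvtColor(im,cv2.COLOR_BGR2HSV)
m=((hsv[...,0]>10)&(hsv[...,0]<24)&(hsv[...,1]>60)&(hsv[...,2]>50));m[235:]=0
vs,us=np.nonzero(m);z=d[vs,us];P=(T@np.stack([(us-cx)/f*z,-(vs-cy)/f*z,-z,np.ones_like(z)]))[:3].T
k=(abs(P[:,0]-.487)<.12)&(abs(P[:,1]+.305)<.08)&(P[:,2]>.035)&(P[:,2]<.06);P=P[k]
c=np.linalg.lstsq(np.c_[P[:,:2]-[.487,-.305],np.ones(len(P))],P[:,2],rcond=None)[0];print('plate top z',c[2].round(4),'slopes',c[:2].round(4),len(P))
dk=(hsv[...,2]<60).astype(np.uint8);dk[235:]=0
print('handle',*rect(dk,'wrist',.086,T,300),sep='\n')
im,d=vision.grab_frame('side');cv2.imwrite('pics/sf.png',im)
print(s['eef_pos'],s['ft_force'],s['t'])
```

```text
plate top z 0.0482 slopes [-0.     -0.0012] 16291
handle
([346.0, 217.0], 0.6077, -0.2574, 65, 27, -81.3)
([323.0, 97.0], 0.4872, -0.3061, 97, 21, 11.1)
([46.0, 101.0], 0.5674, -0.5713, 251, 95, -0.0)
[ 0.57370081 -0.28704496  0.2436611 ] [ 0.34336554 -0.11462057 -0.33694063] 23.0
```

View pics/wf.png

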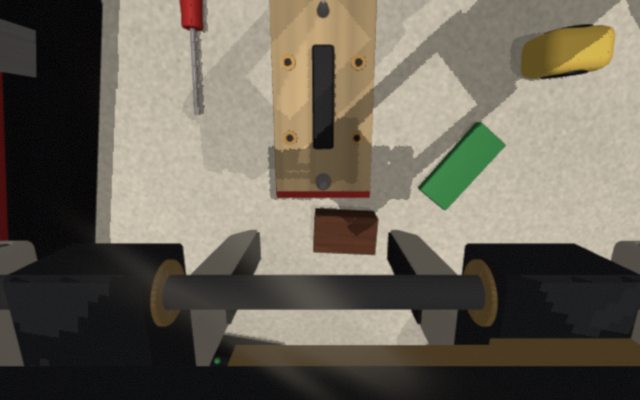

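View pics/sf.png

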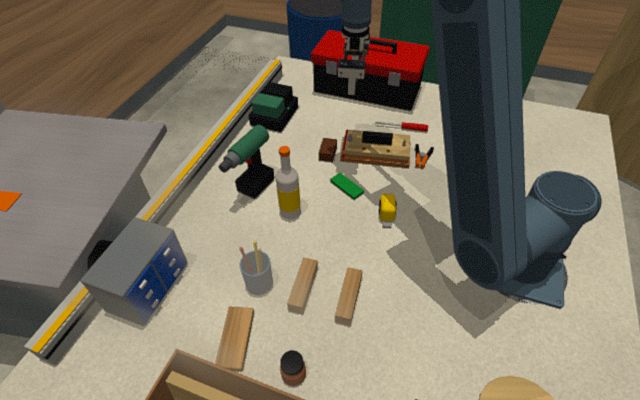

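The plate's top is at 48.2 mm (48 expected) and level. The handle is centred at (0.4872, -0.3061) at yaw 11.1°, both pins show in their holes, and the bystanders have not moved. I'm handing in.

```bash
python3 -c "
from workcell import finish_job
print(finish_job())"
```

```text
the job is handed in; nothing more can be done
None
```

I laid the blank in the nest, lowered the drill plate over both pins onto it with the red ends matching, let go, and handed the job in at about 23 s. No verdict is reported.

**Last checks**
- **Plate:** its top is at 48.2 mm (48 expected) and its tilt is about 0.001 rad. The handle centre is within 1 mm of the jig centre, and the yaw is 11.1°, the same as the jig's.
- **Pins:** both show through their holes.
- **Blank:** it was seen flat between the stops before the plate went on. It is hidden now, but the plate's height matches it lying properly in the nest.
- **Bystanders:** in the before and after pictures they look unmoved. I did not measure them.

**What disagreed**
- **Fingertip position:** the brief puts the fingertips 22 mm ahead of the TCP, but the wrist depth image showed them about 13 mm behind it. My first grasp of the blank therefore closed on air above it without touching anything. I lowered the grasp by 33 mm and worked from the measured geometry after that.
- **Jig position:** the wrist camera's estimates of the jig's y position differed by 1 to 2 mm. I settled the final alignment by watching the stops and the thin pin directly.

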